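Pin the keeper arm of a finishing rig and start it

TASK

Lower the roller rig's raised keeper arm until it rests fully down in its fork, then push the long lock pin through the fork and the arm from the robot's side until its grip is home against the fork. With the arm pinned, twist the start knob clockwise to its stop and let it spring back. Leave everything else on the bench where it is.

Things in the scene. Friction and masses are not known exactly. Their poses are not given: they have to be found in the camera images.
- machine: Fixed roller rig: steel base 150 (x) x 420 (y -170 to 250) x 15 mm; origin on the bench, x away from the robot (yaw varies). Fork at y -70. Keeper arm's hinge (axis along x) at y 110, 70 mm high. A fixed wooden spindle, 200 mm long along x, lies on rollers at y 45, top 61 mm high. Grey switch box, x -55 to 55, y 147 to 243, top 80 mm high.
- fork_mouth (a point): Centre of the hole's mouth on the fork's near (robot-side) face, machine (-15, -70, 70) mm, axes as the machine's: the pin goes in along +x. The fork is two upright steel cheeks, 8 mm thick (machine x -15 to -7 and 7 to 15), 40 mm wide, tops 88 mm above the bench, with one level 15 mm hole through both, its axis 70 mm above the bench.
- keeper_arm (a joint): Keeper arm's angle, rad: 0 = fully down on its stop, level along the machine's -y, its eye hole in line with the fork's; grows to 1.2 as the free end is raised. Aluminium bar 12 mm thick along x, up to 30 mm high; stiff hinge, stays where left. The eye (15 mm hole) is 180 mm from the hinge.
- keeper_handle (a point): Centre of the arm's handle, a black round bar 22 mm in diameter and 80 mm long (the bar meets its middle), along the machine's x, at the arm's free end, 262 mm from the hinge. With the arm down it is 70 mm above the bench.
- lock_pin: Long lock pin, lying loose on the bench: steel shaft 12 mm thick, 58 mm long (last 10 mm taper to 6), on a flat black grip 34 long x 26 wide x 12 mm thick. Origin on the axis at the shoulder between shaft and grip, 6 mm above the bench; x along the shaft to the nose (grip at x -34 to 0), y across the 26 mm, z through the thickness. Home: shoulder on the fork's face, origin at fork_mouth.
- short_pin: A similar pin, not for this job: same grip and 12 mm diameter, but its shaft is only 24 mm long. Origin and axes as for lock_pin.
- start_knob (a joint): Angle of the start knob in rad: 0 = at rest, 1.0 = at its stop, turned clockwise seen from above; a spring brings it back (up to about 0.14 N m at the stop).
- knob_grip (a point): On the knob's vertical axis at gripping height, 107 mm above the bench, 10 mm below the knob's top; machine (-15, 195, 107) mm. The knob is a black bar 44 mm long (this point's x), 12 mm thick (y), 24 mm high, on a 40 mm disc; the point turns with it.
- stain_can: Closed can, 72 mm in diameter, 85 mm high; origin under its centre.
- glue_bottle: White bottle, 56 mm in diameter, 140 mm high; origin under its centre.
- brush: Flat brush lying on the bench, wooden handle; origin under its middle.
- screwdriver: Screwdriver lying on the bench; origin under its middle.
- hammer: Hammer lying on the bench; origin under its middle.
- sanding_block: Cork sanding block 90 x 55 x 30 mm; origin under its centre.
- screw_dish: White dish, 80 mm in diameter, 35 mm high; origin under its centre.
Things that resemble listed ones, but are neither listed nor needed, are in the scene too. Leave any yellow look-alike of the lock_pin alone.

How it is judged:
On the way, in this order (a step that is already met when the one before it is completed fails the run):
1. the keeper arm is fully down in the fork (value of joint keeper_arm below 0.04 rad), for 0.2 s.
2. the long pin is home through the fork and the lowered arm (value of joint keeper_arm below 0.04 rad and distance between lock_pin and fork_mouth below 0.005 m and angle between the x axis of lock_pin and the x axis of machine, either way round below 0.15 rad), for 0.2 s.
3. the start knob is turned to its stop (all of step 2 and value of joint start_knob above 0.92 rad), for 0.1 s.
At the end, for the whole second after the job is handed in: The keeper arm is down (within 0.04 rad), the long pin is at rest through fork and arm with its shoulder within 5 mm of the fork's near face and hole centre and within 0.15 rad of the hole's axis, and the knob, after being turned to its stop (over 0.92 of 1.0 rad), is back within 0.1 rad of rest (all of step 2 and value of joint start_knob below 0.1 rad and linear speed of lock_pin below 0.02 m/s); the robot touches nothing.
It fails at once if another thing on the bench is displaced by more than 50 mm (distance of any of short_pin, stain_can, glue_bottle, brush, screwdriver, hammer, sanding_block, screw_dish from where it was at the start of the episode above 0.05 m).
It fails at once if the can or the bottle is knocked over (angle between any of stain_can, glue_bottle's own z axis and vertical above 0.6 rad).
It also fails if it takes over 72 s, if anything falls off the work surface, if the arm or the gripper's body presses on something with over 40 N, if the wrist force passes 120 N, or if a joint passes its speed limit or range.

ROBOT

A 6-joint arm with a two-finger parallel gripper is mounted at the origin on the work surface. World frame = base frame: x ahead of the robot, y to its left, z up, the work surface at z = 0. Lengths are in m, angles in rad, forces in N, time in s.
With the tool pointing down it reaches from about 0.35 to 0.975 m from the base axis. Payload 4.9 kg.
Tool frame: the origin (TCP) lies on the centre line of the jaws, within the pads' length; the fingertips stand 19 mm ahead of it and the grasp point (between the pads) is the TCP; z points along the fingers, y is the line along which they close (so a half turn about z gives the same grasp; the last joint's range is limited). The gripper opens to 85 mm and grips with 20 to 120 N. Pads are 22 mm wide; open, the fingers measure 114 mm over their backs; the gripper's body (76 mm by 85 mm) begins 54 mm behind the grasp point. The pads swing forward as they close: fully open they stand 13 mm farther back than shut.
Start: joints at [-1.323, 0.053, 1.613, -0, 1.476, -0.119], TCP at [0.224, -0.583, 0.217] pointing down, gripper open.
Joint ranges: [-3.01, 3.01], [-1.01, 2.22], [0.06, 2.58], [-1.02, 4.17], [0.09, 2.62], [-3.14, 3.14]. Speed limits (rad/s): [2.57, 2.57, 3.14, 3.14, 3.14, 3.14].

INTERFACE

Orientations are given as a unit quaternion [w, x, y, z].
In Python, from plant import state, grab_frame, ticket, spotter gives the robot as it stands.
- The arm moves only by the tool apply_moves, never from a script. Its argument "series" is a list of rows, each an object of numbers: "jaw": the closure, from 0 (fully open) to 1 (shut); "dx", "dy", "dz": the shift along the tool's x, y, z in mm; "turn": the turn about the tool's z in rad. A call has 1 to 5 rows; each row is the pose to reach, as a shift and turn from the pose commanded when the call began, along the tool's axes at that moment; what a row does not reach only later rows make up. A row lasts 1/12 s, in which the tool goes at most 41.7 mm and 7.16 degrees, less where a joint would pass 70% of its speed; a pose out of reach is approached as far as the arm can. A call with a gripper value outside its range is refused whole. The fingers move at their own pace and stop on an object; the grip force is fixed at half the most. Time passes only in rows, so rows that repeat a pose let the fingers close. It gives the time, the measured TCP pose, the force, the opening and the grip force at its end, in the units of the state.
- state(): the state, without advancing time (a new reading comes with each control period).
- grab_frame(name): name is "scene" or "top" or "wrist"; returns a dict with "pixels" (480x640x3 uint8, red, green, blue), "mtx" (3x3 intrinsics, pixels), "camera_from_world" (4x4, takes a point from world to camera coordinates). Camera axes: x right, y down, z forward; pixel columns grow to the right and rows downward; lengths in m; the calibration is good to about 2 mm. A picture is of the moment at which its call begins. There is no depth.
- ticket.job_done(): hands the job in; it is judged then, once.
Trained networks look in a picture, given as the dict that the camera call returned (one of the last four; its "shot" number tells which), for a name from the list of things; names that differ only in an ending like _2 or _b are one class to them, and where a whole thing is asked for, a point or a joint stands for the part that bears it (a point fixed in the world has none). Each returns a list of dicts, best first, with "conf" (0 to 1); they miss things now and then, are a little off and sometimes report something else, mostly with a low value. They report only what shows in the picture. A call takes as long as a camera call. They do not tell look-alikes from the thing itself.
- spotter.outline_of(picture, target): "region" (480x640 bool, what is visible of it) and "extent" ([left, top, right, bottom] in pixels, round what is visible of it).
The state is a dict: "time": time; "joint_pos": joint angles; "joint_vel": joint speeds; "joint_efforts": joint torques, N m; "tool_pos": TCP position; "tool_rot": TCP orientation; "contact_force": force on the tool from outside, world axes, zero at the start; "ft_torque": the same for the moment, N m; "gripper_width": opening from 0.0 (shut) to 1.0 (fully open); "grasp_force": force on a finger pad.
Only numpy, scipy, OpenCV 4.12 (cv2) and the standard library are available. Lean on these libraries where they do the work, as an engineer would, in place of code of your own. Each camera call takes 0.05 s, during which the arm holds its last target. There are 200 camera calls.

## Working session

There is one attempt and no reset: what is moved stays moved. The work goes in short steps, Python scripts to look and compute and a tool call to move; the robot and the scene stay as the last step left them, time stands still between calls to the robot, and variables do not carry over. Pictures are saved under pics/ and viewed, at most 10 in all, crops included, and the job is handed in when it is done.

Besides the shell and the picture viewer there is one more tool, called after "Request:" as name(argument=value, ...) on one line, values as JSON. apply_moves: Moves the arm, as the interface text tells. Its arguments: {"type":"object","properties":{"series":{"type":"array","items":{"type":"object","properties":{"jaw":{"type":"number"},"dx":{"type":"number"},"dy":{"type":"number"},"dz":{"type":"number"},"turn":{"type":"number"}}}}},"required":["series"]}

```bash
mkdir -p pics; ls; cat > h.py <<'E'
import numpy as np, cv2
from plant import state, grab_frame, ticket, spotter
def save(f,n): cv2.imwrite(f'pics/{n}.png', f['pixels'][:,:,::-1])
def onplane(f,uv,z):
    K=f['mtx'];T=np.array(f['camera_from_world']);R=T[:3,:3];c=-R.T@T[:3,3]
    d=R.T@np.linalg.solve(K,[uv[0],uv[1],1.]);return c+d*(z-c[2])/d[2]
def proj(f,p):
    T=np.array(f['camera_from_world']);q=T[:3,:3]@np.array(p)+T[:3,3];q=np.array(f['mtx'])@q;return q[:2]/q[2]
def rot(q):
    from scipy.spatial.transform import Rotation as R
    return R.from_quat([q[1],q[2],q[3],q[0]]).as_matrix()
E
python3 - <<'E'
from h import *
s=state();print(s)
for n in('scene','top'):
    f=grab_frame(n);save(f,n+'0');T=np.array(f['camera_from_world']);print(n,-T[:3,:3].T@T[:3,3])
    for t in['machine','keeper_arm','keeper_handle','lock_pin','short_pin','start_knob','knob_grip']:
        try:
            for r in spotter.outline_of(f,t)[:4]:
                m=r['region'];v,u=np.nonzero(m);print(t,round(r['conf'],2),r['extent'],u.mean().round(1),v.mean().round(1),len(u))
        except Exception as e:print(t,e)
E
```

```text
pics
{'time': 0.0, 'joint_pos': array([-1.32305478e+00,  5.33538258e-02,  1.61432078e+00,  5.63398144e-06,
        1.47600341e+00, -1.19008568e-01]), 'joint_vel': array([-8.54331588e-04,  2.37746970e-03,  1.53300287e-03,  7.91720540e-04,
       -7.78176366e-05, -1.67284110e-03]), 'joint_efforts': array([ 1.39433505e-04, -3.93681943e+01, -3.70174420e+01, -9.56367717e-05,
        7.03930607e-03,  1.42936415e-06]), 'tool_pos': array([ 0.22394736, -0.58278758,  0.21554894]), 'tool_rot': array([-1.04070474e-03,  9.83233370e-01,  1.82348712e-01, -6.42692900e-05]), 'contact_force': array([0.73090376, 0.47395745, 0.43221921]), 'ft_torque': array([ 0.03872637, -0.00293582, -0.03317917]), 'grasp_force': 0.0, 'gripper_width': 1.0020339992815714}
scene [ 1.18782378 -0.53104099  1.01497007]
machine 0.7 [263.0, 175.7, 433.4, 320.9] 350.3 242.0 11360
keeper_arm 0.96 [298.0, 179.6, 378.2, 220.7] 336.3 199.8 999
keeper_handle 0.64 [294.4, 180.9, 378.7, 218.2] 334.0 199.0 1109
keeper_handle 0.32 [425.7, 165.7, 530.3, 223.2] 482.3 193.6 1240
lock_pin 0.89 [144.0, 319.5, 177.0, 347.9] 157.4 332.8 354
lo
[... 361 characters left out ...]
_grip 0.58 [386.3, 169.0, 407.2, 190.6] 394.6 182.7 272
top [ 0.23938922 -0.00849524  1.57099318]
machine 0.57 [200.7, 187.1, 360.5, 269.0] 281.8 230.8 9113
keeper_arm 0.64 [249.9, 187.2, 332.4, 230.2] 301.7 212.8 909
keeper_handle 0.62 [251.1, 188.4, 332.2, 230.9] 300.7 213.4 851
lock_pin 0.76 [449.2, 244.8, 464.1, 276.3] 455.8 261.4 229
lock_pin 0.73 [394.6, 226.8, 413.7, 253.6] 401.3 238.4 167
lock_pin 0.45 [200.1, 185.3, 361.1, 268.0] 281.7 230.8 9099
short_pin 0.49 [406.7, 272.0, 417.9, 296.1] 412.7 286.6 158
start_knob 0.64 [213.2, 222.8, 229.0, 244.5] 219.4 234.2 229
knob_grip 0.57 [215.7, 226.3, 226.3, 242.5] 219.5 234.2 217
knob_grip 0.49 [250.0, 185.5, 334.2, 230.3] 301.1 212.8 940
```

View pics/scene0.png

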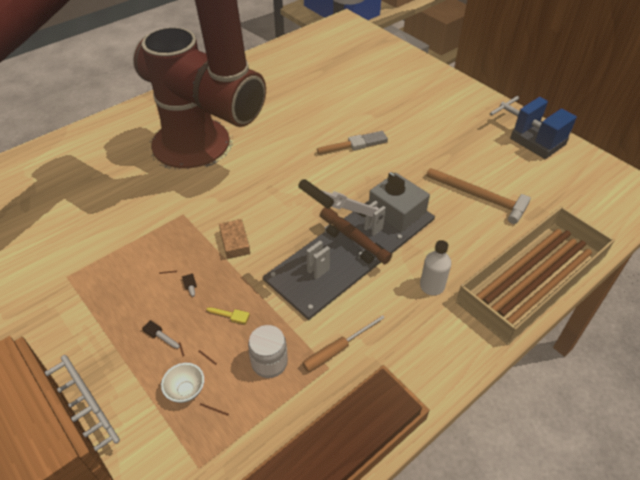

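View pics/top0.png

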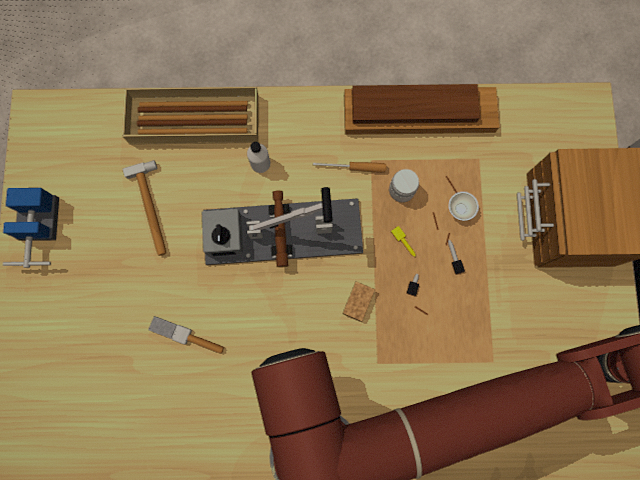

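The scene view shows the rig centred near (350,240), with its arm raised and the handle around (316,192). The long pin is at (160,335) with its black grip at (152,328), the short pin is at (189,285) and the yellow look-alike is at (230,315). In the top view the long pin is near (455,256), the short pin near (413,287), and the base spans (203..363, 199..265).

```bash
python3 - <<'E'
import cv2,numpy as np
t=cv2.imread('pics/top0.png')[180:275,195:370];s=cv2.imread('pics/scene0.png')[165:325,255:445]
a=cv2.resize(t,None,fx=4.4,fy=4.4,interpolation=3)[:,:770]
cv2.imwrite('pics/c_top.png',a)
cv2.imwrite('pics/c_scene.png',cv2.resize(s,None,fx=3.7,fy=3.7,interpolation=3))
E
```

```text
(no output)
```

View pics/c_top.png

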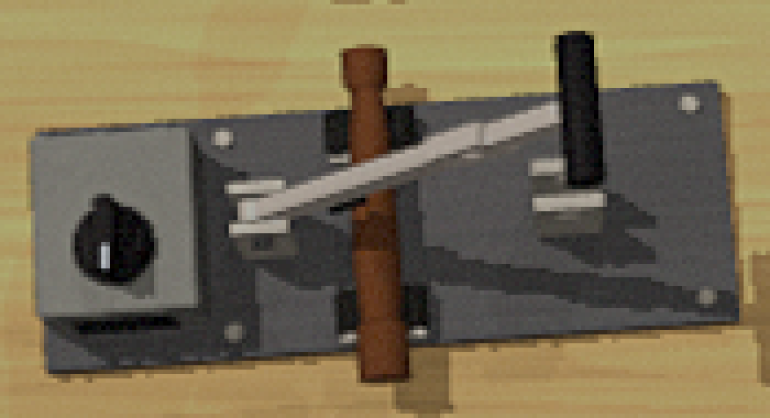

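View pics/c_scene.png

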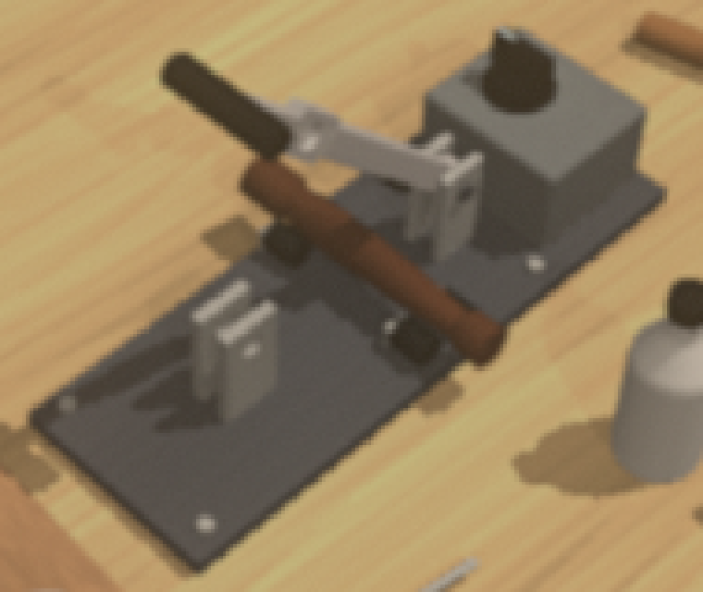

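The crops show the base corners, box-top corners and handle ends clearly (top crop handle (575,36)–(586,182); scene crop handle (180,70)–(270,138)). I'll fit the machine pose and arm angle to these points.

```bash
cat > fit.py <<'E'
from h import *
from scipy.optimize import least_squares
def M(p,q): c,s=np.cos(p[2]),np.sin(p[2]);return np.array([p[0]+c*q[0]-s*q[1],p[1]+s*q[0]+c*q[1],q[2]])
def hd(p,x): return M(p,[x,.110-.262*np.cos(p[3]),.070+.262*np.sin(p[3])])
E
python3 - <<'E'
from fit import *
F={n:grab_frame(n) for n in('top','scene')}
S={'top':(4.4,195,180),'scene':(3.7,255,165)}
P=[('top',738,322,-75,-170,15),('top',716,82,75,-170,15),('top',33,133,55,243,80),('top',187,127,55,147,80),('top',197,307,-55,147,80),('top',40,316,-55,243,80),('top',575,34,40,None,0),('top',586,184,-40,None,0),
('scene',35,415,-75,-170,15),('scene',200,568,75,-170,15),('scene',663,190,75,250,15),('scene',425,95,-55,147,80),('scene',553,180,55,147,80),('scene',645,110,55,243,80),('scene',178,70,-40,None,0),('scene',270,138,40,None,0)]
def res(p):
    r=[]
    for n,u,v,x,y,z in P:
        k,a,b=S[n];w=hd(p,x/1e3) if y is None else M(p,np.array([x,y,z])/1e3)
        r.append(proj(F[n],w)-[u/k+a,v/k+b])
    return np.ravel(r)
o=least_squares(res,[.24,.1,.07,.8],loss='soft_l1');p=o.x;print(p.round(4));print(res(p).reshape(-1,2).round(1).tolist())
np.save('m.npy',p)
for n,q in dict(grip=hd(p,-.023),down=M(p,[-.023,-.152,.07]),mouth=M(p,[-.015,-.07,.07]),knob=M(p,[-.015,.195,.107])).items():print(n,q.round(4))
s=state();print('R',rot(s['tool_rot']).round(3))
f=F['top']
for uv in[(458,267),(450,240),(413,290),(463,207)]:print(onplane(f,uv,.006).round(3))
f=F['scene']
for uv in[(152,328),(178,347)]:print(onplane(f,uv,.006).round(3))
f=grab_frame('wrist');T=np.array(f['camera_from_world']);print('wc',-T[:3,:3].T@T[:3,3],T[2,:3])
E
```

```text
[0.5787 0.0432 0.0632 0.7886]
[[1.0, -0.7], [0.9, -0.8], [-1.4, 0.3], [0.8, -1.1], [0.7, -0.1], [-1.4, 0.7], [-0.3, 0.1], [-0.0, -0.0], [-2.4, -0.8], [-0.4, -0.8], [1.4, -0.3], [-1.1, -0.5], [-0.1, 0.8], [1.8, -0.8], [-1.1, -0.6], [3.0, 2.1]]
grip [ 0.5605 -0.0328  0.2559]
down [ 0.5654 -0.11    0.07  ]
mouth [ 0.5682 -0.0276  0.07  ]
knob [0.5514 0.2368 0.107 ]
R [[ 0.933  0.359 -0.   ]
 [ 0.359 -0.933 -0.   ]
 [-0.     0.    -1.   ]]
[ 0.474 -0.38   0.006]
[ 0.547 -0.363  0.006]
[ 0.414 -0.259  0.006]
[ 0.637 -0.404  0.006]
[ 0.47  -0.38   0.006]
[ 0.544 -0.363  0.006]
wc [ 0.29651562 -0.55451151  0.37365114] [-0.28422562 -0.10963265 -0.95246863]
```

Request:
apply_moves(series=[{"dx": 30, "dy": -22, "dz": -12}, {"dx": 60, "dy": -44, "dz": -24}, {"dx": 90, "dy": -66, "dz": -36}, {"dx": 120, "dy": -88, "dz": -48}, {"dx": 150, "dy": -110, "dz": -60}])

```text
invalid input at $.series[0]: expected keys jaw, dx, dy, dz, turn
```

Request:
apply_moves(series=[{"dx": 30, "dy": -22, "dz": -8}, {"dx": 60, "dy": -40, "dz": -16}, {"dx": 70, "dy": -50, "dz": -24}, {"dx": 70, "dy": -50, "dz": -24}, {"dx": 70, "dy": -50, "dz": -24}])

```text
invalid input at $.series[0]: expected keys jaw, dx, dy, dz, turn
```

```bash
python3 - <<'E'
from h import *
s=state();print(s['time'],s['tool_pos'],rot(s['tool_rot']).round(3).tolist())
f=grab_frame('wrist');save(f,'w1')
print([proj(f,q).round() for q in([.474,-.38,.006],[.547,-.363,.006])])
for t in['lock_pin','short_pin']:
  for r in spotter.outline_of(f,t)[:4]:
    v,u=np.nonzero(r['region']);print(t,round(r['conf'],2),r['extent'],u.mean().round(1),v.mean().round(1),len(u))
E
```

```text
0.95 [ 0.22411968 -0.58342271  0.21680112] [[0.933, 0.359, -0.0], [0.359, -0.933, -0.0], [-0.0, 0.0, -1.0]]
[array([ 202., -157.]), array([ 205., -284.])]
```

View pics/w1.png

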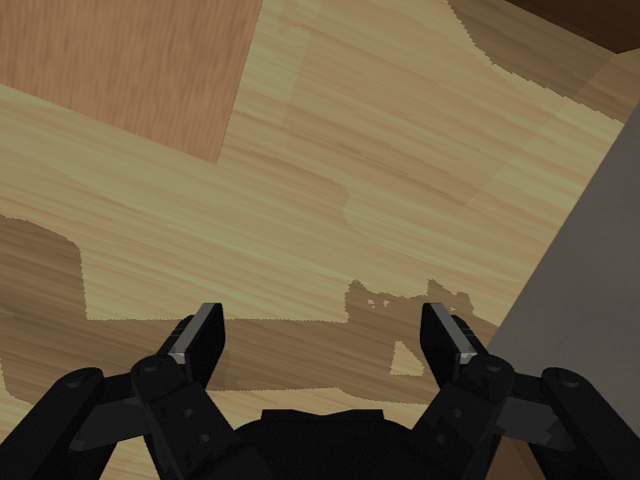

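The wrist view shows only bare bench and the fingers, because the move was refused: every key has to be given.

Request:
apply_moves(series=[{"dx": 30, "dy": -22, "dz": -12, "turn": 0, "jaw": 0}, {"dx": 60, "dy": -44, "dz": -24, "turn": 0, "jaw": 0}, {"dx": 90, "dy": -66, "dz": -36, "turn": 0, "jaw": 0}, {"dx": 120, "dy": -88, "dz": -48, "turn": 0, "jaw": 0}, {"dx": 150, "dy": -110, "dz": -60, "turn": 0, "jaw": 0}])

```text
time: 1.52
tool_pos: [0.3253, -0.4254, 0.2774]
tool_rot: [0.0, 0.983, 0.182, 0.0]
contact_force: [0.7, -0.0, 1.1]
gripper_width: 1.006
grasp_force: 0.0
```

Request:
apply_moves(series=[{"dx": 30, "dy": -22, "dz": -8, "turn": 0, "jaw": 0}, {"dx": 50, "dy": -40, "dz": -16, "turn": 0, "jaw": 0}, {"dx": 50, "dy": -40, "dz": -24, "turn": 0, "jaw": 0}, {"dx": 50, "dy": -40, "dz": -24, "turn": 0, "jaw": 0}])

```text
time: 1.85
tool_pos: [0.3581, -0.3714, 0.3033]
tool_rot: [0.002, 0.983, 0.184, 0.001]
contact_force: [1.0, 0.4, 1.0]
gripper_width: 0.997
grasp_force: 0.0
```

```bash
python3 - <<'E'
from h import *
s=state();print(s['time'],s['tool_pos'],rot(s['tool_rot']).round(3).tolist())
f=grab_frame('wrist');save(f,'w2')
print([proj(f,q).round() for q in([.474,-.38,.006],[.547,-.363,.006])])
for t in['lock_pin','short_pin']:
  for r in spotter.outline_of(f,t)[:4]:
    v,u=np.nonzero(r['region']);print(t,round(r['conf'],2),r['extent'],u.mean().round(1),v.mean().round(1),len(u))
E
```

```text
1.85 [ 0.35805825 -0.37144636  0.30327897] [[0.933, 0.361, 0.002], [0.361, -0.933, -0.004], [0.001, 0.004, -1.0]]
[array([361., 110.]), array([372.,  43.])]
lock_pin 0.87 [352.1, 45.0, 377.6, 128.8] 365.2 92.4 1161
lock_pin 0.64 [268.7, 0.0, 289.0, 50.2] 279.4 23.6 502
lock_pin 0.51 [85.7, 49.0, 177.4, 144.3] 132.0 97.8 4585
short_pin 0.73 [240.1, 88.2, 276.1, 133.0] 258.8 113.3 827
```

View pics/w2.png

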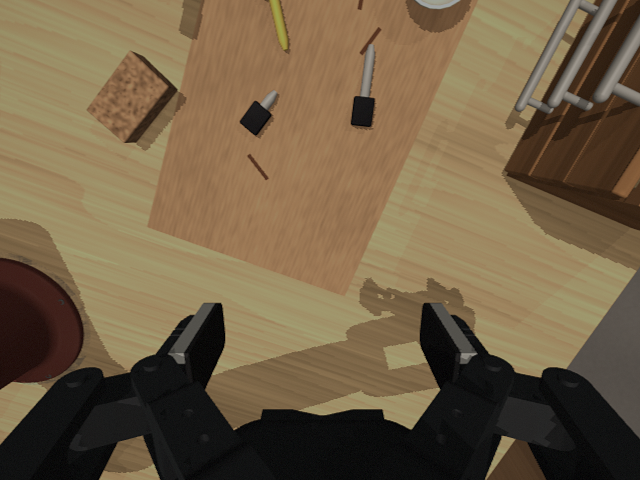

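The wrist view shows the long pin from its nose at (371,45) to its grip end at (363,127), which agrees with my estimate. The short pin is at (259,113). Next I move to hover over the handle.

Request:
apply_moves(series=[{"dx": 20, "dy": -14, "dz": -25, "turn": 0, "jaw": 0}, {"dx": 50, "dy": -40, "dz": -40, "turn": 0, "jaw": 0}, {"dx": 80, "dy": -64, "dz": -55, "turn": 0, "jaw": 0}, {"dx": 110, "dy": -88, "dz": -57, "turn": 0, "jaw": 0}, {"dx": 140, "dy": -112, "dz": -57, "turn": 0, "jaw": 0}])

```text
time: 2.42
tool_pos: [0.4481, -0.217, 0.3587]
tool_rot: [0.001, 0.984, 0.181, 0.001]
contact_force: [1.6, 0.5, 0.5]
gripper_width: 1.001
grasp_force: 0.0
```

Request:
apply_moves(series=[{"dx": 30, "dy": -25, "dz": 0, "turn": 0.1, "jaw": 0}, {"dx": 60, "dy": -50, "dz": 0, "turn": 0.2, "jaw": 0}, {"dx": 90, "dy": -75, "dz": 0, "turn": 0.304, "jaw": 0}, {"dx": 120, "dy": -105, "dz": 0, "turn": 0.304, "jaw": 0}, {"dx": 150, "dy": -130, "dz": 0, "turn": 0.304, "jaw": 0}])

```text
time: 2.83
tool_pos: [0.5414, -0.041, 0.3567]
tool_rot: [-0.0, 1.0, 0.03, -0.001]
contact_force: [0.2, -0.3, -0.2]
gripper_width: 1.002
grasp_force: 0.0
```

```bash
python3 - <<'E'
from fit import *
p=np.load('m.npy')
s=state();print(s['time'],s['tool_pos'],rot(s['tool_rot']).round(3).tolist(),s['joint_pos'])
f=grab_frame('wrist')
im=f['pixels'].copy()
for q in [hd(p,-.04),hd(p,.04),M(p,[-.075,-.17,.015]),M(p,[-.075,.25,.015]),M(p,[.075,-.17,.015]),M(p,[-.015,.195,.117]),M(p,[-.015,-.09,.088]),M(p,[-.015,-.05,.088]),M(p,[15e-3,-.05,.088])]:
  c=proj(f,q);print(c.round()); 
  if (abs(c)<2000).all(): cv2.circle(im,tuple(int(x) for x in c),3,(255,0,0),1)
f2=dict(f);f2['pixels']=im;save(f2,'w3')
E
```

```text
2.8333 [ 0.54138667 -0.04102235  0.35667439] [[0.998, 0.061, -0.002], [0.061, -0.998, 0.0], [-0.002, -0.0, -1.0]] [-2.12673759e-01 -1.86337400e-01  1.61176922e+00 -8.72614710e-05
  1.71781611e+00  1.29751538e+00]
[314. 232.]
[313. 125.]
[381. 209.]
[102. 210.]
[387. 101.]
[ 84. 178.]
[329. 174.]
[297. 174.]
[297. 149.]
```

View pics/w3.png

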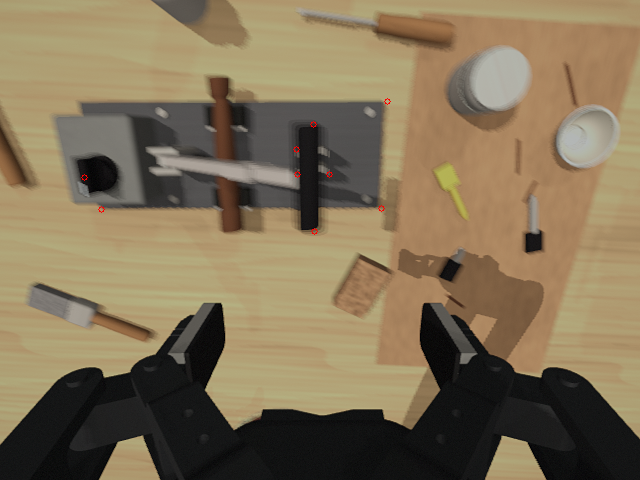

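The wrist view overlay matches the base and fork closely. The handle shows at about u=309 against 314 predicted. I'll measure it precisely now that the arm has settled.

```bash
python3 - <<'E'
from fit import *
p=np.load('m.npy')
s=state();print(s['time'],s['tool_pos'])
f=grab_frame('wrist');g=f['pixels'].max(2)
m=np.zeros_like(g);m[110:250,285:335]=(g[110:250,285:335]<45)
n,l,st,c=cv2.connectedComponentsWithStats(m);i=1+st[1:,4].argmax();print(st[i],c[i])
v,u=np.nonzero(l==i)
for r in(130,150,170,190,210,225):print(r,u[v==r].min() if (v==r).any() else 0,u[v==r].max()if (v==r).any() else 0)
print([proj(f,hd(p,x)).round(1) for x in(-.04,0,.04)])
for t in(.70,.74,.79,.84):
  q=p.copy();q[3]=t;print(t,[proj(f,hd(q,x)).round(1).tolist() for x in(-.04,.04)])
E
```

```text
2.8833 [ 0.54360087 -0.03542001  0.35610391]
[ 308  132   27  107 2725] [321.6840367  184.36844037]
130 0 0
150 309 334
170 309 334
190 310 334
210 309 334
225 310 334
[array([321.8, 235.1]), array([322.1, 184.5]), array([322.3, 128.9])]
0.7 [[340.6, 229.3], [342.8, 129.2]]
0.74 [[332.7, 231.9], [334.1, 129.1]]
0.79 [[321.5, 235.2], [321.9, 128.9]]
0.84 [[309.0, 238.5], [308.1, 128.7]]
```

Request:
apply_moves(series=[{"dx": 12, "dy": 0, "dz": 30, "turn": 0, "jaw": 0}, {"dx": 12, "dy": 0, "dz": 65, "turn": 0, "jaw": 0}, {"dx": 12, "dy": 0, "dz": 98, "turn": 0, "jaw": 0}, {"dx": 12, "dy": 0, "dz": 98, "turn": 0, "jaw": 0}, {"dx": 12, "dy": 0, "dz": 98, "turn": 0, "jaw": 0.5}])

```text
time: 3.35
tool_pos: [0.5515, -0.0421, 0.2569]
tool_rot: [-0.001, 1.0, 0.03, -0.003]
contact_force: [0.3, 0.0, 1.7]
gripper_width: 0.885
grasp_force: 0.0
```

Request:
apply_moves(series=[{"dx": 0, "dy": 0, "dz": 0, "turn": 0, "jaw": 1}, {"dx": 0, "dy": 0, "dz": 0, "turn": 0, "jaw": 1}, {"dx": 0, "dy": 0, "dz": 0, "turn": 0, "jaw": 1}, {"dx": 0, "dy": 0, "dz": 0, "turn": 0, "jaw": 1}, {"dx": 0, "dy": 0, "dz": 0, "turn": 0, "jaw": 1}])

```text
time: 3.77
tool_pos: [0.5535, -0.0412, 0.2614]
tool_rot: [0.0, 1.0, 0.031, 0.001]
contact_force: [0.4, 0.9, -0.2]
gripper_width: 0.144
grasp_force: 0.0
```

```bash
python3 - <<'E'
from fit import *
p=np.load('m.npy')
s=state();print(s['time'],s['tool_pos'],s['gripper_width'],s['grasp_force'],s['contact_force'])
f=grab_frame('wrist');save(f,'w4');print([proj(f,hd(p,x)).round(1) for x in(-.04,.04)])
E
```

```text
3.7667 [ 0.5534963  -0.04116615  0.26136975] 0.14443347450708685 0.0 [ 0.39870435  0.92086994 -0.21374792]
[array([308.9, 303.3]), array([306.8, 148.6])]
```

View pics/w4.png

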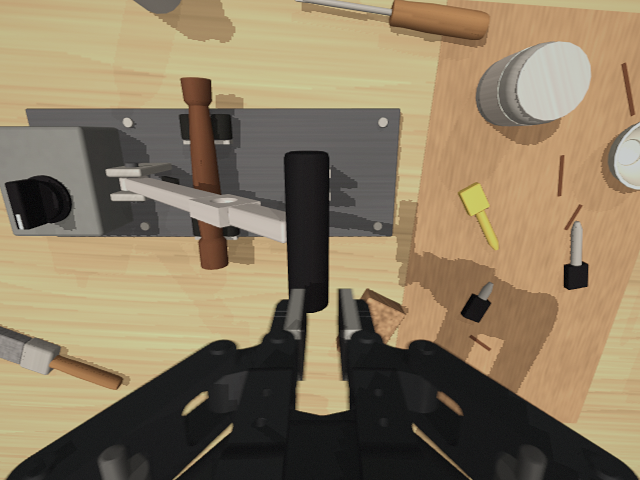

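The wrist view shows the handle from (308,152) to (309,312), while the jaws have closed around (324,300) without holding it. I'll check the geometry.

```bash
python3 - <<'E'
from fit import *
p=np.load('m.npy')
s=state()
f=grab_frame('wrist');print(f['mtx'],np.array(f['camera_from_world']).round(3).tolist())
R=rot(s['tool_rot']);t=s['tool_pos'];print(R.round(3).tolist())
for d in(-.01,0,.01,.019):
  print(d,[proj(f,t+R@[x,0,d]).round() for x in(-.011,0,.011)])
g=f['pixels'].max(2);
for r in(165,180,220,260,280):
  u=np.nonzero(g[r,270:345]<50)[0]+270;print(r,u.min(),u.max())
for z in(.22,.24,.256,.27):
  print(z,onplane(f,(308,312),z),onplane(f,(307,152),z),onplane(f,(330,230),z)-onplane(f,(287,230),z))
T=np.array(f['camera_from_world']);print((T@np.r_[hd(p,0),1])[2])
E
```

```text
[[338.38545755   0.         322.03111675]
 [  0.         338.38545755 240.56977317]
 [  0.           0.           1.        ]] [[0.063, -0.998, 0.001, -0.075], [-0.951, -0.059, 0.303, 0.471], [-0.302, -0.02, -0.953, 0.588], [0.0, 0.0, 0.0, 1.0]]
[[0.998, 0.063, 0.002], [0.063, -0.998, -0.0], [0.002, 0.0, -1.0]]
-0.01 [array([324., 321.]), array([324., 301.]), array([324., 280.])]
0 [array([324., 311.]), array([324., 292.]), array([324., 272.])]
0.01 [array([324., 302.]), array([324., 283.]), array([324., 264.])]
0.019 [array([324., 294.]), array([324., 277.]), array([324., 258.])]
165 284 328
180 285 329
220 287 328
260 288 328
280 289 328
0.22 [ 0.51793263 -0.033206    0.22      ] [ 0.61972363 -0.02752812  0.22      ] [ 0.00163073 -0.02607448  0.        ]
0.24 [ 0.52930642 -0.0334075   0.24      ] [ 0.62081001 -0.02830345  0.24      ] [ 0.00146592 -0.02343929  0.        ]
0.256 [ 0.53840546 -0.0335687   0.256     ] [ 0.62167911 -0.02892371  0.256     ] [ 0.00133408 -0.02133113  0.        ]
0.27 [ 0.54636712 -0.03370975  0.27      ] [ 0.62243958 -0.02946644  0.27      ] [ 0.00121871 -0.0194865   0.        ]
0.16857433096480845
```

Request:
apply_moves(series=[{"dx": 0, "dy": 0, "dz": 0, "turn": 0, "jaw": 0.2}, {"dx": 0, "dy": 0, "dz": 0, "turn": 0, "jaw": 0.2}, {"dx": 5, "dy": -8, "dz": 0, "turn": 0, "jaw": 0.2}, {"dx": 5, "dy": -8, "dz": 0, "turn": 0, "jaw": 0.2}, {"dx": 5, "dy": -8, "dz": 0, "turn": 0, "jaw": 0.2}])

```text
time: 4.28
tool_pos: [0.5576, -0.0322, 0.2597]
tool_rot: [-0.0, 0.999, 0.032, -0.0]
contact_force: [1.0, 0.1, 0.5]
gripper_width: 0.71
grasp_force: 0.0
```

Request:
apply_moves(series=[{"dx": 0, "dy": 0, "dz": 15, "turn": 0, "jaw": 0.2}, {"dx": 0, "dy": 0, "dz": 28, "turn": 0, "jaw": 0.2}, {"dx": 0, "dy": 0, "dz": 28, "turn": 0, "jaw": 0.2}, {"dx": 0, "dy": 0, "dz": 28, "turn": 0, "jaw": 1}, {"dx": 0, "dy": 0, "dz": 28, "turn": 0, "jaw": 1}])

```text
time: 4.7
tool_pos: [0.5574, -0.0327, 0.2318]
tool_rot: [-0.0, 1.0, 0.031, -0.0]
contact_force: [-0.2, 0.0, 0.5]
gripper_width: 0.53
grasp_force: 0.0
```

Request:
apply_moves(series=[{"dx": 0, "dy": 0, "dz": 0, "turn": 0, "jaw": 1}, {"dx": 0, "dy": 0, "dz": 0, "turn": 0, "jaw": 1}, {"dx": 0, "dy": 0, "dz": 0, "turn": 0, "jaw": 1}, {"dx": 0, "dy": 0, "dz": 0, "turn": 0, "jaw": 1}, {"dx": 0, "dy": 0, "dz": 0, "turn": 0, "jaw": 1}])

```text
time: 5.12
tool_pos: [0.5579, -0.0336, 0.233]
tool_rot: [0.001, 1.0, 0.031, 0.001]
contact_force: [-1.5, -4.8, 3.6]
gripper_width: 0.229
grasp_force: 59.0
```

Request:
apply_moves(series=[{"dx": 0, "dy": 0, "dz": 0, "turn": 0, "jaw": 0.3}, {"dx": 0, "dy": 0, "dz": 0, "turn": 0, "jaw": 0.3}, {"dx": 0, "dy": 0, "dz": 10, "turn": 0, "jaw": 0.3}, {"dx": 0, "dy": 0, "dz": 10, "turn": 0, "jaw": 0.3}, {"dx": 0, "dy": 0, "dz": 10, "turn": 0, "jaw": 1}])

```text
time: 5.53
tool_pos: [0.5565, -0.0322, 0.22]
tool_rot: [-0.001, 1.0, 0.032, -0.001]
contact_force: [0.7, 0.1, -0.0]
gripper_width: 0.577
grasp_force: 0.0
```

Request:
apply_moves(series=[{"dx": 0, "dy": 0, "dz": 0, "turn": 0, "jaw": 1}, {"dx": 0, "dy": 0, "dz": 0, "turn": 0, "jaw": 1}, {"dx": 0, "dy": 0, "dz": 0, "turn": 0, "jaw": 1}, {"dx": 0, "dy": 0, "dz": 0, "turn": 0, "jaw": 1}, {"dx": 0, "dy": 0, "dz": 0, "turn": 0, "jaw": 1}])

```text
time: 5.95
tool_pos: [0.5575, -0.0334, 0.2221]
tool_rot: [0.001, 1.0, 0.031, 0.0]
contact_force: [-1.3, -3.2, 0.9]
gripper_width: 0.236
grasp_force: 58.8
```

```bash
python3 - <<'E'
from fit import *
s=state();print(s['time'],s['tool_pos'],s['gripper_width'],s['grasp_force'],s['contact_force'],s['joint_pos'])
f=grab_frame('wrist');save(f,'w5');f=grab_frame('scene');save(f,'s5')
print(proj(f,s['tool_pos']))
a=cv2.imread('pics/w5.png')[120:420,180:460];b=cv2.imread('pics/s5.png')[120:245,250:400]
a=cv2.resize(a,(400,428));b=cv2.resize(b,(400,333),interpolation=3)
c=np.zeros((428,800,3),np.uint8);c[:,:400]=a;c[:333,400:]=b;cv2.imwrite('pics/c5.png',c)
E
```

```text
5.95 [ 0.55748303 -0.03337656  0.22211049] 0.2363559821704831 58.75811576843262 [-1.31475822 -3.24766978  0.94357497] [-1.92325698e-01 -1.09218820e-01  1.76270674e+00 -1.37421961e-03
  1.48759121e+00  1.31614461e+00]
[307.08826447 199.47298858]
```

View pics/c5.png

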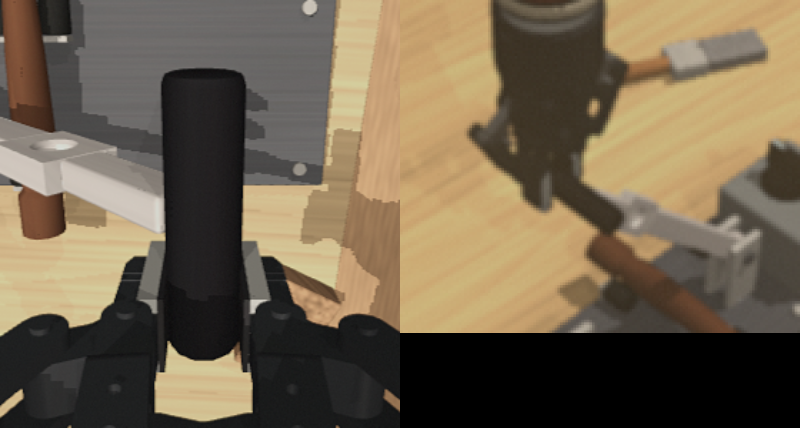

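The crop shows the jaws gripping the handle firmly near its robot-side end at (205,300), clear of the arm bar. The pads sit well behind the stated TCP. Next I lower the arm along its arc.

Request:
apply_moves(series=[{"dx": 0, "dy": 10.6, "dz": 11.2, "turn": 0, "jaw": 1}, {"dx": 0, "dy": 22.4, "dz": 25.3, "turn": 0, "jaw": 1}, {"dx": 0, "dy": 33.1, "dz": 40.1, "turn": 0, "jaw": 1}, {"dx": 0, "dy": 42.8, "dz": 55.7, "turn": 0, "jaw": 1}, {"dx": 0, "dy": 51.3, "dz": 72.0, "turn": 0, "jaw": 1}])

```text
time: 6.47
tool_pos: [0.5607, -0.083, 0.1498]
tool_rot: [-0.002, 1.0, 0.031, 0.0]
contact_force: [-2.8, 1.3, 5.3]
gripper_width: 0.237
grasp_force: 64.5
```

Request:
apply_moves(series=[{"dx": 0, "dy": 7.4, "dz": 16.7, "turn": 0, "jaw": 1}, {"dx": 0, "dy": 13.6, "dz": 34, "turn": 0, "jaw": 1}, {"dx": 0, "dy": 18.6, "dz": 51.6, "turn": 0, "jaw": 1}, {"dx": 0, "dy": 22.3, "dz": 69.6, "turn": 0, "jaw": 1}, {"dx": 0, "dy": 24.8, "dz": 87.8, "turn": 0, "jaw": 1}])

```text
time: 6.88
tool_pos: [0.5623, -0.1084, 0.0617]
tool_rot: [-0.001, 1.0, 0.031, 0.0]
contact_force: [-2.0, 1.0, 2.5]
gripper_width: 0.235
grasp_force: 70.6
```

Request:
apply_moves(series=[{"dx": 0, "dy": 1, "dz": 10, "turn": 0, "jaw": 1}, {"dx": 0, "dy": 1.2, "dz": 18, "turn": 0, "jaw": 1}, {"dx": 0, "dy": 1.3, "dz": 22, "turn": 0, "jaw": 1}, {"dx": 0, "dy": 1.3, "dz": 22, "turn": 0, "jaw": 1}])

```text
time: 7.22
tool_pos: [0.5624, -0.1102, 0.0395]
tool_rot: [0.0, 1.0, 0.031, 0.0]
contact_force: [-0.1, -4.7, -1.9]
gripper_width: 0.237
grasp_force: 71.4
```

Smooth so far. I'll press gently to the stop, watching the force.

Request:
apply_moves(series=[{"dx": 0, "dy": 0, "dz": 3, "turn": 0, "jaw": 1}, {"dx": 0, "dy": 0, "dz": 5, "turn": 0, "jaw": 1}, {"dx": 0, "dy": 0, "dz": 5, "turn": 0, "jaw": 1}])

```text
time: 7.47
tool_pos: [0.5624, -0.1103, 0.0357]
tool_rot: [0.0, 1.0, 0.031, 0.0]
contact_force: [-0.9, -5.5, 0.9]
gripper_width: 0.236
grasp_force: 71.9
```

Request:
apply_moves(series=[{"dx": 0, "dy": 0, "dz": 3, "turn": 0, "jaw": 1}, {"dx": 0, "dy": 0, "dz": 5, "turn": 0, "jaw": 1}, {"dx": 0, "dy": 0, "dz": 5, "turn": 0, "jaw": 1}])

```text
time: 7.72
tool_pos: [0.5624, -0.1105, 0.0303]
tool_rot: [0.001, 1.0, 0.031, 0.0]
contact_force: [-1.2, -5.8, -0.4]
gripper_width: 0.238
grasp_force: 72.7
```

Request:
apply_moves(series=[{"dx": 0, "dy": 0, "dz": 3, "turn": 0, "jaw": 1}, {"dx": 0, "dy": 0, "dz": 5, "turn": 0, "jaw": 1}, {"dx": 0, "dy": 0, "dz": 5, "turn": 0, "jaw": 1}])

```text
time: 7.97
tool_pos: [0.5625, -0.1105, 0.0279]
tool_rot: [0.0, 1.0, 0.032, -0.001]
contact_force: [-10.2, -3.6, 15.6]
gripper_width: 0.236
grasp_force: 74.1
```

```bash
python3 - <<'E'
from fit import *
p=np.load('m.npy')
s=state();print(s['time'],s['tool_pos'],s['gripper_width'],s['contact_force'])
for n in('wrist','scene','top'):
  f=grab_frame(n);save(f,n+'6')
  for t in(0,.04,.1):
    q=p.copy();q[3]=t;print(n,t,[proj(f,hd(q,x)).round(1).tolist() for x in(-.04,0,.04)])
  for t in['keeper_handle','keeper_arm']:
    for r in spotter.outline_of(f,t)[:2]:
      v,u=np.nonzero(r['region']);print(t,round(r['conf'],2),r['extent'],u.mean().round(1),v.mean().round(1),len(u))
E
```

```text
7.9667 [ 0.56250737 -0.11052177  0.02788734] 0.23605781749948737 [-10.17731587  -3.6212601   15.62067681]
wrist 0 [[323.6, 370.0], [323.7, 279.5], [323.8, 169.5]]
wrist 0.04 [[323.2, 388.6], [323.2, 292.3], [323.3, 173.1]]
wrist 0.1 [[320.1, 422.8], [319.8, 316.3], [319.4, 180.1]]
keeper_handle 0.77 [1.8, 167.3, 353.2, 387.4] 245.9 281.1 23516
keeper_arm 0.6 [0.9, 169.4, 353.1, 388.4] 244.3 281.4 24221
scene 0 [[277.3, 265.2], [289.9, 276.0], [303.0, 287.1]]
scene 0.04 [[277.1, 262.0], [289.8, 272.8], [302.9, 284.0]]
scene 0.1 [[277.0, 256.9], [289.9, 267.8], [303.1, 279.0]]
keeper_handle 0.82 [278.0, 208.3, 374.4, 290.5] 324.1 250.7 1138
keeper_arm 0.92 [281.1, 206.2, 376.1, 292.4] 324.7 250.1 1120
keeper_arm 0.66 [248.0, 325.4, 287.4, 380.1] 267.5 351.2 1698
top 0 [[357.0, 235.9], [355.7, 220.7], [354.3, 205.7]]
top 0.04 [[357.2, 235.0], [355.8, 219.8], [354.4, 204.7]]
top 0.1 [[357.2, 233.8], [355.8, 218.4], [354.4, 203.2]]
keeper_handle 0.89 [252.2, 218.5, 341.9, 230.9] 288.2 225.4 509
keeper_arm 0.86 [248.9, 221.3, 327.6, 234.5] 287.8 225.5 543
```

Request:
apply_moves(series=[{"dx": 0, "dy": 0, "dz": 2, "turn": 0, "jaw": 1}, {"dx": 0, "dy": 0, "dz": 4, "turn": 0, "jaw": 1}, {"dx": 0, "dy": 0, "dz": 4, "turn": 0, "jaw": 1}, {"dx": 0, "dy": 0, "dz": 4, "turn": 0, "jaw": 1}])

```text
time: 8.75
tool_pos: [0.5626, -0.1105, 0.0277]
tool_rot: [0.0, 0.999, 0.032, -0.001]
contact_force: [-22.0, -0.1, 35.7]
gripper_width: 0.238
grasp_force: 76.0
```

Request:
apply_moves(series=[{"dx": 0, "dy": 0, "dz": -5, "turn": 0, "jaw": 1}, {"dx": 0, "dy": 0, "dz": -6, "turn": 0, "jaw": 0.3}, {"dx": 0, "dy": 0, "dz": -6, "turn": 0, "jaw": 0.3}, {"dx": 0, "dy": 0, "dz": -6, "turn": 0, "jaw": 0.3}, {"dx": 0, "dy": 0, "dz": -6, "turn": 0, "jaw": 0.3}])

```text
time: 9.17
tool_pos: [0.562, -0.1093, 0.0264]
tool_rot: [-0.0, 1.0, 0.032, -0.0]
contact_force: [0.0, -0.1, -0.8]
gripper_width: 0.699
grasp_force: 0.0
```

Request:
apply_moves(series=[{"dx": 0, "dy": 0, "dz": -35, "turn": 0, "jaw": 0.3}, {"dx": -10, "dy": 0, "dz": -75, "turn": 0, "jaw": 0.1}, {"dx": -25, "dy": 0, "dz": -115, "turn": 0, "jaw": 0}, {"dx": -40, "dy": 0, "dz": -150, "turn": 0, "jaw": 0}, {"dx": -40, "dy": 0, "dz": -150, "turn": 0, "jaw": 0}])

```text
time: 9.58
tool_pos: [0.5252, -0.1137, 0.186]
tool_rot: [0.002, 0.999, 0.031, 0.006]
contact_force: [1.8, -0.6, 1.6]
gripper_width: 1.0
grasp_force: 0.0
```

Request:
apply_moves(series=[{"dx": -40, "dy": 0, "dz": 0, "turn": 0, "jaw": 0}, {"dx": -40, "dy": 0, "dz": 0, "turn": 0, "jaw": 0}, {"dx": -40, "dy": 0, "dz": 0, "turn": 0, "jaw": 0}, {"dx": -40, "dy": 0, "dz": 0, "turn": 0, "jaw": 0}])

```text
time: 9.92
tool_pos: [0.4827, -0.1148, 0.1769]
tool_rot: [-0.0, 1.0, 0.031, 0.0]
contact_force: [0.7, 0.4, 0.1]
gripper_width: 0.998
grasp_force: 0.0
```

```bash
python3 - <<'E'
from fit import *
p=np.load('m.npy');s=state();print(s['time'],s['tool_pos'],s['contact_force'])
f=grab_frame('wrist');save(f,'w7');im=f['pixels'].copy()
for t,c in((0,(255,0,0)),(.06,(0,255,0))):
  q=p.copy();q[3]=t
  for x in(-.04,0,.04):
    for dy in(-.011,.011):cv2.circle(im,tuple(int(round(a)) for a in proj(f,hd(q,x)+[0,dy,0])),2,c,1)
for x in(-.015,-.007,.007,.015):
  for y in(-.09,-.05):cv2.circle(im,tuple(int(round(a)) for a in proj(f,M(p,[x,y,.088]))),2,(255,255,0),1)
for x,y in((-.075,-.17),(.075,-.17),(-.075,.1),(.075,.1)):cv2.circle(im,tuple(int(round(a)) for a in proj(f,M(p,[x,y,.015]))),2,(0,255,255),1)
q=M(p,[0,-.1,.07]);c=proj(f,q).round().astype(int);print(c)
cv2.imwrite('pics/c7.png',im[:,:,::-1])
E
```

```text
9.9167 [ 0.48265855 -0.11483694  0.17686859] [0.73078519 0.39666075 0.13513793]
[251  91]
```

View pics/c7.png

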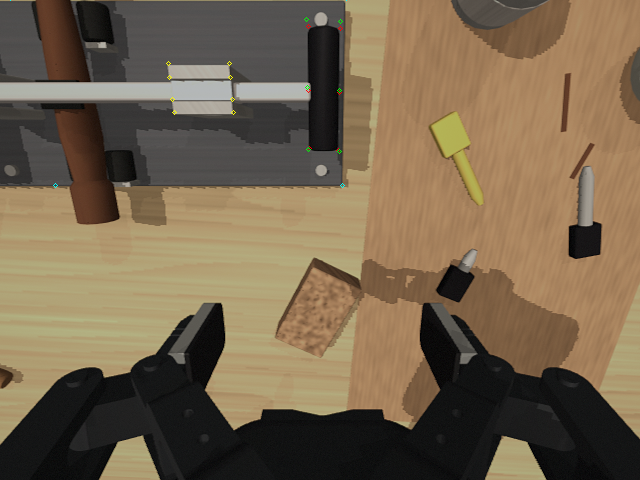

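The overlay lands on the fork corners ((168,64)–(233,113)) to about 1 px, and the arm lies in the fork with the handle at (323,90). The long pin shows at (586,210), grip end toward the robot. Next I move over it.

Request:
apply_moves(series=[{"dx": -7, "dy": 38, "dz": 0, "turn": 0, "jaw": 0}, {"dx": -14, "dy": 76, "dz": 0, "turn": 0, "jaw": 0}, {"dx": -21, "dy": 114, "dz": 0, "turn": 0, "jaw": 0}, {"dx": -28, "dy": 152, "dz": 0, "turn": 0, "jaw": 0}, {"dx": -35, "dy": 190, "dz": 0, "turn": 0, "jaw": 0}])

```text
time: 10.38
tool_pos: [0.4603, -0.3091, 0.1776]
tool_rot: [0.0, 0.999, 0.032, 0.001]
contact_force: [0.1, -0.2, -0.1]
gripper_width: 0.997
grasp_force: 0.0
```

Request:
apply_moves(series=[{"dx": -5, "dy": 35, "dz": 0, "turn": -0.08, "jaw": 0}, {"dx": -11, "dy": 70, "dz": 0, "turn": -0.167, "jaw": 0}, {"dx": -11, "dy": 70, "dz": 0, "turn": -0.167, "jaw": 0}, {"dx": -11, "dy": 70, "dz": 0, "turn": -0.167, "jaw": 0}, {"dx": -11, "dy": 70, "dz": 0, "turn": -0.167, "jaw": 0}])

```text
time: 10.8
tool_pos: [0.4535, -0.3772, 0.1768]
tool_rot: [-0.0, 0.993, 0.114, 0.0]
contact_force: [0.1, 0.9, -0.7]
gripper_width: 1.001
grasp_force: 0.0
```

```bash
cat > pin.py <<'E'
from h import *
s=state();R=rot(s['tool_rot']);t=s['tool_pos'];print(s['time'],t,R[:2,0].round(3),s['joint_pos'].round(2))
f=grab_frame('wrist');save(f,'p%d'%f['shot'])
c=proj(f,[.495,-.376,.006]);best=None
for r in spotter.outline_of(f,'lock_pin'):
  v,u=np.nonzero(r['region']);print(round(r['conf'],2),r['extent'],u.mean(),v.mean())
  d=np.hypot(u.mean()-c[0],v.mean()-c[1])
  if best is None or d<best[0]:best=(d,r['region'])
m=best[1];g=f['pixels'].max(2);k=cv2.dilate(m.astype(np.uint8),np.ones((7,7)))>0
b=(k&(g<48)).astype(np.uint8);b=cv2.morphologyEx(b,2,np.ones((3,3)))
n,l,st,_=cv2.connectedComponentsWithStats(b);i=1+st[1:,4].argmax()
v,u=np.nonzero(l==i);P=np.array([onplane(f,a,.011)[:2] for a in zip(u,v)])
(cx,cy),(w,h),a=cv2.minAreaRect((P*1e3).astype(np.float32));print('grip',cx,cy,w,h,a)
sh=m&~(cv2.dilate(b,np.ones((3,3)))>0)&(g>90)
v,u=np.nonzero(sh);Q=np.array([onplane(f,a,.009)[:2] for a in zip(u,v)])
G=np.array([cx,cy])/1e3
d=Q.mean(0)-G;yaw=np.arctan2(d[1],d[0]);e=np.array([np.cos(yaw),np.sin(yaw)]);print('shaft',Q.mean(0),'yaw',yaw,'nose',((Q-G)@e).max(),'pxs',len(u),'axis',(Q-G)@e@np.ones(len(Q))/len(Q))
dw=np.r_[G-t[:2],0];print('tool delta to grip centre mm',(R.T@dw*1e3).round(1),'turn',np.arctan2(R[1,0],R[0,0])-yaw)
E
python3 pin.py
```

```text
10.8 [ 0.45351948 -0.37722077  0.17684073] [0.974 0.227] [-0.82 -0.    1.74  0.    1.41  0.52]
0.82 [318.2, 115.5, 345.0, 213.0] 331.42814549791296 174.35062611806796
0.79 [157.9, 22.7, 226.4, 140.8] 191.27192631157388 70.98197837404886
grip 473.55682373046875 -380.84832763671875 33.97013854980469 24.120018005371094 14.255837440490723
shaft [ 0.51726881 -0.36955128] yaw 0.25290879066850025 nose 0.074030257728839 pxs 748 axis 0.04514821129242639
tool delta to grip centre mm [18.7  8.1 -0. ] turn -0.023737264131538566
```

Request:
apply_moves(series=[{"dx": 16.5, "dy": 8, "dz": 0, "turn": -0.024, "jaw": 0.4}, {"dx": 16.5, "dy": 8, "dz": 35, "turn": -0.024, "jaw": 0.4}, {"dx": 16.5, "dy": 8, "dz": 75, "turn": -0.024, "jaw": 0.4}, {"dx": 16.5, "dy": 8, "dz": 110, "turn": -0.024, "jaw": 0.4}, {"dx": 16.5, "dy": 8, "dz": 145, "turn": -0.024, "jaw": 0.4}])

```text
time: 11.32
tool_pos: [0.4714, -0.3798, 0.0308]
tool_rot: [0.0, 0.992, 0.127, 0.0]
contact_force: [-0.8, 0.2, 1.1]
gripper_width: 0.597
grasp_force: 0.0
```

Request:
apply_moves(series=[{"dx": 0, "dy": 0, "dz": 4, "turn": 0, "jaw": 0.4}, {"dx": 0, "dy": 0, "dz": 8, "turn": 0, "jaw": 0.4}, {"dx": 0, "dy": 0, "dz": 8, "turn": 0, "jaw": 0.4}])

```text
time: 11.57
tool_pos: [0.4715, -0.3811, 0.025]
tool_rot: [0.0, 0.992, 0.127, 0.0]
contact_force: [-0.2, 0.1, 0.7]
gripper_width: 0.602
grasp_force: 0.0
```

```bash
python3 pin.py
```

```text
11.5667 [ 0.47153309 -0.38114506  0.02499566] [0.968 0.252] [-0.8   0.2   1.79  0.    1.15  0.51]
0.97 [2.4, 0.0, 134.7, 173.5] 69.96411251212415 64.98849937647222
0.85 [299.0, 136.2, 350.8, 306.9] 324.46238894373147 237.12043435340573
grip 474.7244567871094 -381.0860900878906 36.234928131103516 25.09316062927246 15.168766975402832
shaft [ 0.51744077 -0.36919948] yaw 0.27140247719418165 nose 0.0730786519573423 pxs 2361 axis 0.0443393171388502
tool delta to grip centre mm [3.1 0.7 0. ] turn -0.01670015322463947
```

Request:
apply_moves(series=[{"dx": 0, "dy": 1, "dz": 5, "turn": -0.01, "jaw": 0.4}, {"dx": 0, "dy": 1, "dz": 10, "turn": -0.01, "jaw": 0.4}, {"dx": 0, "dy": 1, "dz": 10, "turn": -0.01, "jaw": 0.4}])

```text
time: 11.92
tool_pos: [0.471, -0.3824, 0.0141]
tool_rot: [0.0, 0.991, 0.131, 0.0]
contact_force: [-0.0, 0.9, -0.8]
gripper_width: 0.599
grasp_force: 0.0
```

Request:
apply_moves(series=[{"dx": 0, "dy": 0, "dz": 3, "turn": 0, "jaw": 0.4}, {"dx": 0, "dy": 0, "dz": 6, "turn": 0, "jaw": 0.4}, {"dx": 0, "dy": 0, "dz": 6, "turn": 0, "jaw": 0.4}])

```text
time: 12.17
tool_pos: [0.4705, -0.382, 0.0072]
tool_rot: [-0.001, 0.991, 0.131, -0.0]
contact_force: [-1.0, 0.6, -0.4]
gripper_width: 0.6
grasp_force: 0.0
```

Request:
apply_moves(series=[{"dx": 0, "dy": 0, "dz": 3, "turn": 0, "jaw": 0.4}, {"dx": 0, "dy": 0, "dz": 6, "turn": 0, "jaw": 0.4}, {"dx": 0, "dy": 0, "dz": 6, "turn": 0, "jaw": 0.4}])

```text
time: 12.42
tool_pos: [0.4706, -0.3819, 0.0012]
tool_rot: [-0.001, 0.991, 0.132, -0.0]
contact_force: [-0.5, 0.4, -0.4]
gripper_width: 0.597
grasp_force: 0.0
```

Request:
apply_moves(series=[{"dx": 0, "dy": 0, "dz": 3, "turn": 0, "jaw": 0.4}, {"dx": 0, "dy": 0, "dz": 6, "turn": 0, "jaw": 0.4}, {"dx": 0, "dy": 0, "dz": 6, "turn": 0, "jaw": 0.4}])

```text
time: 12.67
tool_pos: [0.4706, -0.3819, -0.0048]
tool_rot: [-0.001, 0.991, 0.132, -0.0]
contact_force: [0.8, -0.4, 0.2]
gripper_width: 0.599
grasp_force: 0.0
```

Request:
apply_moves(series=[{"dx": 0, "dy": 0, "dz": 3, "turn": 0, "jaw": 0.4}, {"dx": 0, "dy": 0, "dz": 5, "turn": 0, "jaw": 0.4}, {"dx": 0, "dy": 0, "dz": 5, "turn": 0, "jaw": 0.4}])

```text
time: 12.92
tool_pos: [0.4707, -0.3821, -0.0096]
tool_rot: [-0.0, 0.991, 0.131, -0.0]
contact_force: [0.1, -0.1, -0.6]
gripper_width: 0.6
grasp_force: 0.0
```

Request:
apply_moves(series=[{"dx": 0, "dy": 0, "dz": 2, "turn": 0, "jaw": 0.4}, {"dx": 0, "dy": 0, "dz": 4, "turn": 0, "jaw": 0.4}, {"dx": 0, "dy": 0, "dz": 4, "turn": 0, "jaw": 0.4}])

```text
time: 13.17
tool_pos: [0.4708, -0.3821, -0.0134]
tool_rot: [-0.0, 0.991, 0.131, -0.0]
contact_force: [0.0, 0.8, 0.6]
gripper_width: 0.6
grasp_force: 0.0
```

Request:
apply_moves(series=[{"dx": 0, "dy": 0, "dz": 2, "turn": 0, "jaw": 0.4}, {"dx": 0, "dy": 0, "dz": 4, "turn": 0, "jaw": 0.4}, {"dx": 0, "dy": 0, "dz": 4, "turn": 0, "jaw": 0.4}])

```text
time: 13.42
tool_pos: [0.4708, -0.3821, -0.0175]
tool_rot: [-0.0, 0.991, 0.132, -0.0]
contact_force: [-0.2, -0.0, -0.6]
gripper_width: 0.599
grasp_force: 0.0
```

Request:
apply_moves(series=[{"dx": 0, "dy": 0, "dz": 0, "turn": 0, "jaw": 0.55}, {"dx": 0, "dy": 0, "dz": 0, "turn": 0, "jaw": 0.6}, {"dx": 0, "dy": 0, "dz": 0, "turn": 0, "jaw": 0.6}])

```text
time: 13.67
tool_pos: [0.4718, -0.3828, -0.0153]
tool_rot: [0.0, 0.991, 0.132, 0.001]
contact_force: [-1.2, 2.3, 7.3]
gripper_width: 0.403
grasp_force: 3.4
```

Request:
apply_moves(series=[{"dx": 0, "dy": 0, "dz": -4, "turn": 0, "jaw": 0.6}, {"dx": 0, "dy": 0, "dz": -4, "turn": 0, "jaw": 0.7}, {"dx": 0, "dy": 0, "dz": -4, "turn": 0, "jaw": 1}, {"dx": 0, "dy": 0, "dz": -4, "turn": 0, "jaw": 1}, {"dx": 0, "dy": 0, "dz": -4, "turn": 0, "jaw": 1}])

```text
time: 14.08
tool_pos: [0.4716, -0.3829, -0.0118]
tool_rot: [0.001, 0.991, 0.132, 0.0]
contact_force: [-0.2, 2.2, 6.6]
gripper_width: 0.282
grasp_force: 59.6
```

Request:
apply_moves(series=[{"dx": 0, "dy": 0, "dz": 0, "turn": 0, "jaw": 1}, {"dx": 0, "dy": 0, "dz": 0, "turn": 0, "jaw": 1}, {"dx": 0, "dy": 0, "dz": 0, "turn": 0, "jaw": 1}])

```text
time: 14.33
tool_pos: [0.4715, -0.383, -0.0118]
tool_rot: [0.001, 0.991, 0.132, 0.0]
contact_force: [-1.3, 1.7, 6.0]
gripper_width: 0.28
grasp_force: 59.6
```

```bash
python3 pin.py
```

```text
14.3333 [ 0.47153916 -0.38295623 -0.01179018] [0.965 0.261] [-0.8   0.25  1.8  -0.    1.09  0.5 ]
0.72 [0.0, 0.0, 85.3, 181.5] 33.44391111111111 98.03982222222223
0.68 [290.1, 136.2, 352.2, 343.5] 322.19792201128786 257.7515392508979
grip 475.2301940917969 -380.93865966796875 36.21973419189453 27.370136260986328 15.070419311523438
shaft [ 0.51815395 -0.36927911] yaw 0.2652342407216051 nose 0.0727742180749695 pxs 3714 axis 0.04447913714516175
tool delta to grip centre mm [ 4.1 -1.   0. ] turn -0.001409370570785995
```

Request:
apply_moves(series=[{"dx": 0, "dy": 0, "dz": -15, "turn": 0, "jaw": 1}, {"dx": 0, "dy": 0, "dz": -45, "turn": 0, "jaw": 1}, {"dx": 0, "dy": 0, "dz": -80, "turn": 0.07, "jaw": 1}, {"dx": 0, "dy": 0, "dz": -115, "turn": 0.14, "jaw": 1}, {"dx": 0, "dy": 0, "dz": -140, "turn": 0.2, "jaw": 1}])

```text
time: 14.85
tool_pos: [0.4715, -0.3829, 0.1299]
tool_rot: [0.001, 1.0, 0.03, 0.001]
contact_force: [0.1, -1.1, -0.1]
gripper_width: 0.281
grasp_force: 59.1
```

Request:
apply_moves(series=[{"dx": -10, "dy": -30, "dz": 0, "turn": 0, "jaw": 1}, {"dx": -20, "dy": -60, "dz": 0, "turn": 0, "jaw": 1}, {"dx": -30, "dy": -95, "dz": 0, "turn": 0, "jaw": 1}, {"dx": -30, "dy": -130, "dz": 0, "turn": 0, "jaw": 1}, {"dx": -30, "dy": -165, "dz": 0, "turn": 0, "jaw": 1}])

```text
time: 15.27
tool_pos: [0.4294, -0.2182, 0.1263]
tool_rot: [-0.0, 1.0, 0.031, -0.0]
contact_force: [0.8, -0.0, -0.5]
gripper_width: 0.283
grasp_force: 59.1
```

Request:
apply_moves(series=[{"dx": 0, "dy": -40, "dz": 0, "turn": 0, "jaw": 1}, {"dx": 0, "dy": -80, "dz": 0, "turn": 0, "jaw": 1}, {"dx": 0, "dy": -120, "dz": 0, "turn": 0, "jaw": 1}, {"dx": 0, "dy": -150, "dz": 0, "turn": 0, "jaw": 1}, {"dx": 0, "dy": -180, "dz": 0, "turn": 0, "jaw": 1}])

```text
time: 15.68
tool_pos: [0.4182, -0.0381, 0.1265]
tool_rot: [-0.0, 0.999, 0.032, -0.0]
contact_force: [0.1, -0.4, -0.5]
gripper_width: 0.279
grasp_force: 59.1
```

Request:
apply_moves(series=[{"dx": 0, "dy": 0, "dz": 0, "turn": 0, "jaw": 1}, {"dx": 0, "dy": 0, "dz": 0, "turn": 0, "jaw": 1}, {"dx": 0, "dy": 0, "dz": 0, "turn": 0, "jaw": 1}])

```text
time: 15.93
tool_pos: [0.419, -0.0403, 0.1268]
tool_rot: [0.0, 0.999, 0.032, -0.0]
contact_force: [-0.1, 0.0, -0.2]
gripper_width: 0.281
grasp_force: 59.2
```

```bash
cat > hold.py <<'E'
from fit import *
p=np.load('m.npy');s=state();R=rot(s['tool_rot']);t=s['tool_pos'];print(s['time'],t,R.round(3).tolist(),s['gripper_width'],s['joint_pos'].round(2))
h=M(p,[-.036,-.07,.0522]);print('home tcp',h,'delta tool mm',(R.T@(h-t)*1e3).round(1),'turn',np.arctan2(R[1,0],R[0,0])-p[2])
f=grab_frame('wrist')
# pin silhouette columns/rows relative to predicted points
for x in(0,.02,.04,.048,.058):
  q=t+R@[.021+x,0,-.0178];c=proj(f,q);w=.006*338/(np.array(f['camera_from_world'])@np.r_[q,1])[2]
  r=int(round(c[1]));g=f['pixels'][r].astype(int);sat=g.max(1)-g.min(1);z=slice(int(c[0]-30),int(c[0]+30));print(x,c.round(1),'hw',w.round(1),sat[z].tolist() if x in(.02,.04) else '')
save(f,'h%d'%f['shot'])
u0=int(round(c[0]));print('col',[(r,f['pixels'][r,u0].tolist()) for r in range(int(c[1])-12,int(c[1])+30,3)])
E
python3 hold.py
```

```text
15.9333 [ 0.41900093 -0.04031562  0.12681675] [[0.998, 0.064, -0.0], [0.064, -0.998, -0.001], [-0.0, 0.0, -1.0]] 0.2807120931710983 [-0.27 -0.4   2.16 -0.    1.38  1.23]
home tcp [ 0.54720555 -0.02897305  0.0522    ] delta tool mm [128.7  -3.1  74.6] turn 0.000874355644481975
0 [324.1 266.8] hw 13.6 
0.02 [324.1 223. ] hw 14.1 [65, 65, 66, 65, 65, 64, 64, 64, 64, 65, 64, 64, 64, 62, 39, 12, 15, 15, 17, 16, 16, 16, 17, 17, 17, 16, 16, 17, 17, 17, 16, 17, 16, 17, 17, 16, 15, 15, 14, 14, 13, 7, 51, 65, 63, 63, 63, 63, 62, 63, 63, 63, 63, 64, 63, 63, 64, 64, 63, 63]
0.04 [324.2 175.3] hw 14.8 [68, 69, 69, 70, 69, 69, 69, 69, 70, 69, 69, 70, 73, 56, 9, 14, 15, 16, 16, 16, 16, 16, 16, 16, 16, 17, 16, 17, 17, 16, 16, 16, 16, 17, 16, 17, 16, 16, 15, 14, 13, 10, 29, 62, 71, 70, 69, 70, 70, 70, 70, 70, 69, 70, 69, 69, 69, 70, 70, 70]
0.048 [324.3 155.1] hw 15.0 
0.058 [324.3 128.7] hw 15.4 
col [(116, [64, 62, 63]), (119, [123, 101, 71]), (122, [171, 144, 105]), (125, [184, 159, 116]), (128, [184, 157, 116]), (131, [184, 160, 117]), (134, [185, 159, 114]), (137, [159, 153, 143]), (140, [171, 164, 154]), (143, [164, 158, 147]), (146, [171, 164, 154]), (149, [171, 164, 154]), (152, [172, 166, 156]), (155, [172, 166, 156])]
```

```bash
ls pics; python3 - <<'E'
import cv2,glob,os,numpy as np
for n in(sorted(glob.glob('pics/p*.png'),key=os.path.getmtime)[-1],sorted(glob.glob('pics/h*.png'),key=os.path.getmtime)[-1]):
  im=cv2.imread(n).astype(int);sat=im.max(2)-im.min(2);print(n)
  for r in(150,165,180,200,220,240):
    m=sat[r,290:360]<40;u=np.nonzero(m)[0]+290;print(r,u.min(),u.max(),m.sum())
  print([r for r in range(110,290) if sat[r,322]<40][:3], [(r,im[r,322].max()) for r in range(240,300,3)])
E
```

```text
c5.png
c7.png
c_scene.png
c_top.png
h21.png
p18.png
p19.png
p20.png
s5.png
scene0.png
scene6.png
top0.png
top6.png
w1.png
w2.png
w3.png
w4.png
w5.png
w7.png
wrist6.png
pics/p20.png
150 311 333 23
165 308 336 29
180 308 336 29
200 308 336 29
220 308 336 29
240 309 335 27
[135, 136, 137] [(240, np.int64(170)), (243, np.int64(170)), (246, np.int64(169)), (249, np.int64(169)), (252, np.int64(169)), (255, np.int64(170)), (258, np.int64(169)), (261, np.int64(169)), (264, np.int64(169)), (267, np.int64(169)), (270, np.int64(169)), (273, np.int64(168)), (276, np.int64(178)), (279, np.int64(21)), (282, np.int64(27)), (285, np.int64(28)), (288, np.int64(25)), (291, np.int64(27)), (294, np.int64(30)), (297, np.int64(28))]
pics/h21.png
150 311 333 23
165 308 336 29
180 308 335 28
200 308 336 29
220 308 335 28
240 309 335 27
[110, 111, 112] [(240, np.int64(177)), (243, np.int64(177)), (246, np.int64(177)), (249, np.int64(177)), (252, np.int64(176)), (255, np.int64(176)), (258, np.int64(176)), (261, np.int64(176)), (264, np.int64(176)), (267, np.int64(176)), (270, np.int64(175)), (273, np.int64(176)), (276, np.int64(186)), (279, np.int64(25)), (282, np.int64(31)), (285, np.int64(29)), (288, np.int64(29)), (291, np.int64(28)), (294, np.int64(31)), (297, np.int64(29))]
```

Request:
apply_moves(series=[{"dx": 20, "dy": -2, "dz": 30, "turn": 0, "jaw": 1}, {"dx": 40, "dy": -2, "dz": 60, "turn": 0, "jaw": 1}, {"dx": 50, "dy": -2, "dz": 74.5, "turn": 0, "jaw": 1}, {"dx": 50, "dy": -2, "dz": 74.5, "turn": 0, "jaw": 1}, {"dx": 50, "dy": -2, "dz": 74.5, "turn": 0, "jaw": 1}])

```text
time: 16.4
tool_pos: [0.4681, -0.0357, 0.0514]
tool_rot: [-0.0, 1.0, 0.031, -0.002]
contact_force: [0.1, -0.2, -1.3]
gripper_width: 0.285
grasp_force: 59.2
```

```bash
python3 - <<'E'
from fit import *
p=np.load('m.npy');s=state();R=rot(s['tool_rot']);t=s['tool_pos'];print(s['time'],t,R[:2,0])
h=M(p,[-.036,-.07,.0522]);print('delta',(R.T@(h-t)*1e3).round(1))
f=grab_frame('wrist');save(f,'i1');im=f['pixels'].astype(int);g=im.max(2);sat=g-im.min(2)
for x in(-.015,-.007):print(x,[proj(f,M(p,[x,y,.088])).round(1) for y in(-.05,-.09)])
print('mouth',proj(f,M(p,[-.015,-.07,.07])).round(1),'floor',proj(f,M(p,[-.015,-.07,.015])).round(1))
c=proj(f,M(p,[-.011,-.07,.088]));r=int(round(c[1]))
for rr in(r-2,r,r+2):print(rr,''.join('#' if a>110 else '.' for a in g[rr,250:400]))
print('colL',[(q,g[q,int(c[0])-30]) for q in range(r-14,r+40,2)])
print('shaft rows',[ (q,[int(a) for a in (np.nonzero(g[q,290:360]>120)[0]+290)[[0,-1]]]) for q in (150,170,190,210)])
E
```

```text
16.4 [ 0.46808483 -0.0357445   0.05144548] [0.99806976 0.06201663]
delta [79.4 -1.9 -1. ]
-0.015 [array([255.8,  57.6]), array([381.9,  57.4])]
-0.007 [array([254.3,  28.8]), array([383.3,  28.6])]
mouth [319.3  67.7] floor [320.2  86.5]
41 ...#################################################################################################################################..######.###.#####
43 ...#################################################################################################################################..................
45 ...#################################################################################################################################......#..#........
colL [(29, np.int64(220)), (31, np.int64(152)), (33, np.int64(204)), (35, np.int64(209)), (37, np.int64(211)), (39, np.int64(211)), (41, np.int64(212)), (43, np.int64(212)), (45, np.int64(210)), (47, np.int64(210)), (49, np.int64(209)), (51, np.int64(209)), (53, np.int64(209)), (55, np.int64(208)), (57, np.int64(208)), (59, np.int64(210)), (61, np.int64(165)), (63, np.int64(90)), (65, np.int64(92)), (67, np.int64(91)), (69, np.int64(91)), (71, np.int64(91)), (73, np.int64(91)), (75, np.int64(92)), (77, np.int64(92)), (79, np.int64(92)), (81, np.int64(92))]
shaft rows [(150, [311, 332]), (170, [308, 335]), (190, [308, 335]), (210, [290, 359])]
```

Request:
apply_moves(series=[{"dx": 0, "dy": -1.5, "dz": 0, "turn": 0, "jaw": 1}, {"dx": 8, "dy": -1.5, "dz": 0, "turn": 0, "jaw": 1}, {"dx": 16, "dy": -1.5, "dz": 0, "turn": 0, "jaw": 1}, {"dx": 24, "dy": -1.5, "dz": 0, "turn": 0, "jaw": 1}, {"dx": 31, "dy": -1.5, "dz": 0, "turn": 0, "jaw": 1}])

```text
time: 16.87
tool_pos: [0.5012, -0.0314, 0.0534]
tool_rot: [0.0, 0.999, 0.032, 0.001]
contact_force: [-0.7, -0.6, -0.6]
gripper_width: 0.282
grasp_force: 59.2
```

```bash
python3 - <<'E'
from fit import *
s=state();print(s['time'],s['tool_pos'],s['contact_force'],s['ft_torque'])
f=grab_frame('wrist');save(f,'i2');im=f['pixels'].astype(int);g=im.max(2)
for r in(130,140,146,152,160,180):print(r,''.join('#' if a>110 else '.' for a in g[r,250:400]))
print([(q,g[q,322],g[q,280]) for q in range(100,290,6)])
E
```

```text
16.8667 [ 0.50121314 -0.03137159  0.05340035] [-0.67729674 -0.6189048  -0.58794503] [0.02379744 0.00518811 0.00227218]
130 ######################################################################################################################################################
140 .................####################################################################################################################.................
146 .................####################################################################################################################.................
152 ..................###################################################################################################################.................
160 ..................##################################################################################################################..................
180 #####....................................................#############################................................................................
[(100, np.int64(149), np.int64(155)), (106, np.int6
[... 431 characters left out ...]
(178, np.int64(204), np.int64(107)), (184, np.int64(203), np.int64(105)), (190, np.int64(205), np.int64(106)), (196, np.int64(210), np.int64(110)), (202, np.int64(209), np.int64(108)), (208, np.int64(210), np.int64(108)), (214, np.int64(209), np.int64(107)), (220, np.int64(208), np.int64(107)), (226, np.int64(210), np.int64(107)), (232, np.int64(209), np.int64(106)), (238, np.int64(209), np.int64(111)), (244, np.int64(209), np.int64(107)), (250, np.int64(208), np.int64(105)), (256, np.int64(207), np.int64(208)), (262, np.int64(208), np.int64(205)), (268, np.int64(208), np.int64(206)), (274, np.int64(207), np.int64(203)), (280, np.int64(38), np.int64(207)), (286, np.int64(39), np.int64(215))]
```

Request:
apply_moves(series=[{"dx": 0, "dy": -1.5, "dz": 0, "turn": 0, "jaw": 1}, {"dx": 5, "dy": -1.5, "dz": 0, "turn": 0, "jaw": 1}, {"dx": 10, "dy": -1.5, "dz": 0, "turn": 0, "jaw": 1}, {"dx": 15, "dy": -1.5, "dz": 0, "turn": 0, "jaw": 1}])

```text
time: 17.25
tool_pos: [0.5139, -0.0296, 0.0521]
tool_rot: [0.001, 0.999, 0.032, -0.001]
contact_force: [-1.6, -3.8, 1.3]
gripper_width: 0.287
grasp_force: 59.4
```

Request:
apply_moves(series=[{"dx": 5, "dy": 0, "dz": 0, "turn": 0, "jaw": 1}, {"dx": 10, "dy": 0, "dz": 0, "turn": 0, "jaw": 1}, {"dx": 10, "dy": 0, "dz": 0, "turn": 0, "jaw": 1}])

```text
time: 17.5
tool_pos: [0.525, -0.029, 0.0525]
tool_rot: [0.001, 0.999, 0.032, -0.0]
contact_force: [-0.1, -5.2, -0.9]
gripper_width: 0.286
grasp_force: 59.2
```

Request:
apply_moves(series=[{"dx": 5, "dy": 0.8, "dz": 0, "turn": 0, "jaw": 1}, {"dx": 10, "dy": 0.8, "dz": 0, "turn": 0, "jaw": 1}, {"dx": 15, "dy": 0.8, "dz": 0, "turn": 0, "jaw": 1}, {"dx": 15, "dy": 0.8, "dz": 0, "turn": 0, "jaw": 1}])

```text
time: 17.83
tool_pos: [0.5406, -0.0281, 0.0526]
tool_rot: [0.0, 0.999, 0.032, 0.001]
contact_force: [1.5, -3.7, -1.1]
gripper_width: 0.28
grasp_force: 59.1
```

Request:
apply_moves(series=[{"dx": 3, "dy": 0, "dz": 0, "turn": 0, "jaw": 1}, {"dx": 6, "dy": 0, "dz": 0, "turn": 0, "jaw": 1}, {"dx": 6, "dy": 0, "dz": 0, "turn": 0, "jaw": 1}])

```text
time: 18.08
tool_pos: [0.5459, -0.0278, 0.0525]
tool_rot: [0.0, 0.999, 0.032, 0.0]
contact_force: [-0.7, -3.7, -1.0]
gripper_width: 0.282
grasp_force: 59.2
```

Request:
apply_moves(series=[{"dx": 1.5, "dy": 0.5, "dz": 0, "turn": 0, "jaw": 1}, {"dx": 3, "dy": 0.5, "dz": 0, "turn": 0, "jaw": 1}, {"dx": 3, "dy": 0.5, "dz": 0, "turn": 0, "jaw": 1}])

```text
time: 18.33
tool_pos: [0.5484, -0.0277, 0.0524]
tool_rot: [-0.0, 0.999, 0.032, -0.0]
contact_force: [-1.9, -1.3, 0.4]
gripper_width: 0.282
grasp_force: 59.3
```

Request:
apply_moves(series=[{"dx": 1, "dy": 0, "dz": 0, "turn": 0, "jaw": 1}, {"dx": 2, "dy": 0, "dz": 0, "turn": 0, "jaw": 1}, {"dx": 2, "dy": 0, "dz": 0, "turn": 0, "jaw": 1}])

```text
time: 18.58
tool_pos: [0.5483, -0.0277, 0.0523]
tool_rot: [-0.0, 0.999, 0.032, -0.003]
contact_force: [-10.3, -3.7, 6.7]
gripper_width: 0.281
grasp_force: 60.0
```

Request:
apply_moves(series=[{"dx": 1.5, "dy": 0, "dz": 0, "turn": 0, "jaw": 1}, {"dx": 1.5, "dy": 0, "dz": 0, "turn": 0, "jaw": 1}, {"dx": -1.5, "dy": 0, "dz": 0, "turn": 0, "jaw": 1}, {"dx": -1.5, "dy": 0, "dz": 0, "turn": 0, "jaw": 1}])

```text
time: 18.92
tool_pos: [0.5484, -0.0277, 0.0524]
tool_rot: [-0.0, 0.999, 0.032, -0.0]
contact_force: [-4.3, -1.9, 1.5]
gripper_width: 0.279
grasp_force: 59.5
```

Request:
apply_moves(series=[{"dx": 0, "dy": 0, "dz": 0, "turn": 0, "jaw": 0.5}, {"dx": 0, "dy": 0, "dz": 0, "turn": 0, "jaw": 0.4}, {"dx": 0, "dy": 0, "dz": 0, "turn": 0, "jaw": 0.4}, {"dx": 0, "dy": 0, "dz": 0, "turn": 0, "jaw": 0.4}])

```text
time: 19.25
tool_pos: [0.5497, -0.0277, 0.0528]
tool_rot: [-0.0, 0.999, 0.032, 0.001]
contact_force: [0.1, -0.9, -0.1]
gripper_width: 0.602
grasp_force: 0.0
```

Request:
apply_moves(series=[{"dx": 0, "dy": 0, "dz": -20, "turn": 0, "jaw": 0.4}, {"dx": 0, "dy": 0, "dz": -45, "turn": 0, "jaw": 0.3}, {"dx": -20, "dy": 0, "dz": -80, "turn": 0, "jaw": 0.2}, {"dx": -50, "dy": 0, "dz": -100, "turn": 0, "jaw": 0.2}, {"dx": -50, "dy": 0, "dz": -100, "turn": 0, "jaw": 0.2}])

```text
time: 19.67
tool_pos: [0.5, -0.0315, 0.1589]
tool_rot: [0.001, 0.999, 0.032, 0.005]
contact_force: [1.0, 0.5, 0.1]
gripper_width: 0.803
grasp_force: 0.0
```

```bash
python3 - <<'E'
from fit import *
p=np.load('m.npy');s=state();R=rot(s['tool_rot']);t=s['tool_pos'];print(s['time'],t,R[:2,0].round(3),s['joint_pos'].round(2))
f=grab_frame('wrist');save(f,'k1');im=f['pixels'].astype(int);g=im.max(2)
for n,q in dict(shoulder=[-.015,-.07,.076],gend=[-.049,-.07,.076],gl=[-.03,-.057,.076],gr=[-.03,-.083,.076],face=[-.015,-.06,.088]).items():print(n,proj(f,M(p,q)).round(1))
a=proj(f,M(p,[-.015,-.07,.088]));b=proj(f,M(p,[-.049,-.07,.076]))
for r in range(int(a[1])-4,int(b[1])+12,3):print(r,''.join('#' if x>150 else ('+' if x>55 else '.') for x in g[r,int(a[0])-60:int(a[0])+60]))
for r in spotter.outline_of(f,'lock_pin')[:3]:print(r['conf'],r['extent'])
k=M(p,[-.015,.195,.107]);print('knob',k,(R.T@(k-t)*1e3).round(1))
E
```

```text
19.6667 [ 0.49995556 -0.03154234  0.15885799] [0.998 0.064] [-0.21 -0.21  1.96  0.    1.38  1.3 ]
shoulder [323.6 147.8]
gend [323.6 197.1]
gl [305.  170.1]
gr [342.2 170.1]
face [308.4 148.4]
144 ++++++++++++++++++++++++++++.+#############################################################+.+++++++++++++++++++++++++++
147 ++++++++++++++++++++++++++++++#############################################################+++++++++++++++++++++++++++++
150 ++++++++++++++++++++++++++++++++++++++++++++++++++++++++++++++++++++++++++++++++++++++++++++++++++++++++++++++++++++++.+
153 +++++++++++++++++++++++++++++++++++++++++.......................................++++++++++++++++++++++++++++++++++++++++
156 ++++++++++++++++++++++++++++++++++++++++........................................++++++++++++++++++++++++++++++++++++++++
159 +++++++++++++++++++++++++++++++++++++++++.......................................+++++++++++++++++++++++++++++++++++++++.
162 +++++++++++++++++++++++++++++++++++++++++.......................................++++++++++++++++++++++++++++++++++++++++
165 ++++++++++++++++++++++++++++
[... 1272 characters left out ...]
.............................+++++++++++++++++++++++++++++++++++++++++
198 ++++++++++++++++++++++++++++++++++++++++++++++.......+++++++++++++++++++++++++++++++++++++++++++++++++++++++++++++++++++
201 ++++++++++++++++++++++++++++++++++++++++++++++++++++++++++++++++++++++++++++++++++++++++++++++++++++++++++++++++++++++++
204 ++++++++++++++++++++++++++++++++++++++++++++++++++++++++++++++++++++++++++++++++++++++++++++++++++++++++++++++++++++++++
207 ++++++++++++++++++++++++++++++++++++++++++++++++++++++++++++++++++++++++++++++++++++++++++++++++++++++++++++++++++++++++
0.81 [521.6, 138.8, 575.5, 234.3]
0.67 [305.8, 57.0, 344.2, 200.4]
knob [0.55141688 0.23682437 0.107     ] [  68.  -264.7   51.8]
```

Request:
apply_moves(series=[{"dx": 4, "dy": -38, "dz": -10, "turn": 0, "jaw": 0.3}, {"dx": 8, "dy": -76, "dz": -15, "turn": 0, "jaw": 0.3}, {"dx": 12, "dy": -114, "dz": -15, "turn": 0, "jaw": 0.3}, {"dx": 16, "dy": -152, "dz": -15, "turn": 0, "jaw": 0.3}, {"dx": 20, "dy": -190, "dz": -15, "turn": 0, "jaw": 0.3}])

```text
time: 20.18
tool_pos: [0.5067, 0.1617, 0.1656]
tool_rot: [0.0, 0.999, 0.032, -0.001]
contact_force: [1.5, -0.3, 0.1]
gripper_width: 0.702
grasp_force: 0.0
```

Request:
apply_moves(series=[{"dx": 4, "dy": -38, "dz": 0, "turn": 0, "jaw": 0.3}, {"dx": 8, "dy": -75, "dz": 0, "turn": 0, "jaw": 0.3}, {"dx": 8, "dy": -75, "dz": 0, "turn": 0, "jaw": 0.3}, {"dx": 8, "dy": -75, "dz": 0, "turn": 0, "jaw": 0.3}, {"dx": 8, "dy": -75, "dz": 0, "turn": 0, "jaw": 0.3}])

```text
time: 20.6
tool_pos: [0.5098, 0.235, 0.1656]
tool_rot: [0.001, 0.999, 0.032, -0.001]
contact_force: [0.1, -0.3, -0.3]
gripper_width: 0.701
grasp_force: 0.0
```

```bash
python3 - <<'E'
from fit import *
p=np.load('m.npy');s=state();R=rot(s['tool_rot']);t=s['tool_pos'];print(s['time'],t,R[:2,0].round(3),s['joint_pos'].round(2))
f=grab_frame('wrist');save(f,'k2');g=f['pixels'].max(2)
for x in(-.037,.007):
  for y in(.189,.201):print(x,y,proj(f,M(p,[x,y,.117])).round(1))
for r in spotter.outline_of(f,'knob_grip')[:3]:
  v,u=np.nonzero(r['region']);print(r['conf'],r['extent'],u.mean(),v.mean())
c=proj(f,M(p,[-.015,.195,.117]))
for r in range(int(c[1])-55,int(c[1])+60,4):print(r,''.join('#' if x>60 else ('+' if x>38 else '.') for x in g[r,int(c[0])-50:int(c[0])+60]))
k=M(p,[-.015,.195,.107]);print('knob',k,(R.T@(k-t)*1e3).round(1))
E
```

```text
20.6 [0.50982316 0.2350203  0.16558994] [0.998 0.064] [ 0.3  -0.06  1.81 -0.    1.39  1.81]
-0.037 0.189 [334.2 228.8]
-0.037 0.201 [315.1 228.8]
0.007 0.189 [335.1 157.1]
0.007 0.201 [314.7 157. ]
0.87 [292.5, 157.3, 355.2, 228.4] 324.02915254237286 190.20203389830507
139 ##############################################################################################################
143 ##############################################################################################################
147 ##############################################################################################################
151 ##############################################################################################################
155 #####################################..........................+##############################################
159 ###############################.......................................########################################
163 ##########################.............+..................................+###################################
167 #####################
[... 1861 characters left out ...]
####################################################################
235 ##############################################################################################################
239 ##############################################################################################################
243 ##############################################################################################################
247 ##############################################################################################################
251 ##############################################################################################################
knob [0.55141688 0.23682437 0.107     ] [41.8  0.8 58.5]
```

Request:
apply_moves(series=[{"dx": 30, "dy": 1, "dz": 0, "turn": 0, "jaw": 0.4}, {"dx": 42, "dy": 1, "dz": 20, "turn": 0, "jaw": 0.4}, {"dx": 42, "dy": 1, "dz": 50, "turn": 0, "jaw": 0.4}, {"dx": 42, "dy": 1, "dz": 68, "turn": 0, "jaw": 0.4}, {"dx": 42, "dy": 1, "dz": 68, "turn": 0, "jaw": 0.4}])

```text
time: 21.12
tool_pos: [0.5491, 0.2342, 0.0938]
tool_rot: [0.001, 1.0, 0.031, -0.005]
contact_force: [-1.1, 0.5, -0.5]
gripper_width: 0.603
grasp_force: 0.0
```

Request:
apply_moves(series=[{"dx": 0, "dy": 0, "dz": 6, "turn": 0, "jaw": 0.4}, {"dx": 0, "dy": 0, "dz": 12, "turn": 0, "jaw": 0.4}, {"dx": 0, "dy": 0, "dz": 12, "turn": 0, "jaw": 0.7}, {"dx": 0, "dy": 0, "dz": 12, "turn": 0, "jaw": 1}, {"dx": 0, "dy": 0, "dz": 12, "turn": 0, "jaw": 1}])

```text
time: 21.53
tool_pos: [0.5529, 0.237, 0.0889]
tool_rot: [-0.0, 0.999, 0.032, 0.001]
contact_force: [-0.0, 0.6, 0.6]
gripper_width: 0.179
grasp_force: 0.0
```

Request:
apply_moves(series=[{"dx": 0, "dy": 0, "dz": 0, "turn": 0, "jaw": 1}, {"dx": 0, "dy": 0, "dz": 0, "turn": 0, "jaw": 1}, {"dx": 0, "dy": 0, "dz": 0, "turn": 0, "jaw": 1}, {"dx": 0, "dy": 0, "dz": 0, "turn": 0, "jaw": 1}])

```text
time: 21.87
tool_pos: [0.553, 0.2367, 0.0891]
tool_rot: [0.0, 0.999, 0.032, 0.001]
contact_force: [-1.4, -2.5, 5.9]
gripper_width: 0.119
grasp_force: 61.9
```

Request:
apply_moves(series=[{"dx": 0, "dy": 0, "dz": -1, "turn": 0.12, "jaw": 1}, {"dx": 0, "dy": 0, "dz": -1, "turn": 0.24, "jaw": 1}, {"dx": 0, "dy": 0, "dz": -1, "turn": 0.36, "jaw": 1}, {"dx": 0, "dy": 0, "dz": -1, "turn": 0.48, "jaw": 1}, {"dx": 0, "dy": 0, "dz": -1, "turn": 0.6, "jaw": 1}])

```text
time: 22.28
tool_pos: [0.5527, 0.2354, 0.0891]
tool_rot: [0.001, 0.964, -0.268, 0.001]
contact_force: [-0.8, -7.0, 3.1]
gripper_width: 0.12
grasp_force: 61.6
```

Request:
apply_moves(series=[{"dx": 0, "dy": 0, "dz": 0, "turn": 0.12, "jaw": 1}, {"dx": 0, "dy": 0, "dz": 0, "turn": 0.24, "jaw": 1}, {"dx": 0, "dy": 0, "dz": 0, "turn": 0.34, "jaw": 1}, {"dx": 0, "dy": 0, "dz": 0, "turn": 0.37, "jaw": 1}, {"dx": 0, "dy": 0, "dz": 0, "turn": 0.37, "jaw": 1}])

```text
time: 22.7
tool_pos: [0.5522, 0.2348, 0.0891]
tool_rot: [0.002, 0.899, -0.438, 0.001]
contact_force: [-2.9, -7.9, 5.3]
gripper_width: 0.121
grasp_force: 61.8
```

```bash
python3 - <<'E'
from h import *
s=state();R=rot(s['tool_rot']);print(s['tool_pos'],np.arctan2(R[1,0],R[0,0])-.0632,s['ft_torque'],s['contact_force'],s['joint_pos'].round(3),s['gripper_width'])
E
```

```text
[0.55216646 0.2348125  0.0890792 ] -0.9700409193543782 [-1.37849634  0.43835696  0.15596118] [-2.91332367 -7.91035464  5.28099816] [ 0.28   0.106  1.777 -0.004  1.26   2.759] 0.12132162165103204
```

Request:
apply_moves(series=[{"dx": 0, "dy": 0, "dz": 0, "turn": 0.05, "jaw": 1}, {"dx": 0, "dy": 0, "dz": 0, "turn": 0.1, "jaw": 1}, {"dx": 0, "dy": 0, "dz": 0, "turn": 0.1, "jaw": 1}, {"dx": 0, "dy": 0, "dz": 0, "turn": 0.1, "jaw": 1}])

```text
time: 23.03
tool_pos: [0.552, 0.2347, 0.0891]
tool_rot: [0.002, 0.877, -0.481, 0.001]
contact_force: [-2.7, -9.0, 4.8]
gripper_width: 0.12
grasp_force: 63.1
```

```bash
python3 - <<'E'
from h import *
s=state();R=rot(s['tool_rot']);print(s['tool_pos'],np.arctan2(R[1,0],R[0,0])-.0632,s['ft_torque'],s['contact_force'],s['joint_pos'].round(3),s['gripper_width'])
f=grab_frame('wrist');save(f,'k3')
E
```

```text
[0.55202995 0.23470239 0.08907125] -1.0666824540839943 [-1.4313199   0.46199646  0.85859022] [-2.73189263 -8.95271475  4.82866042] [ 0.28   0.106  1.778 -0.005  1.26   2.856] 0.11998513126468074
```

The torque jumped to 0.86 N m, so the knob is at its stop. I'll turn it back, release and retreat.

Request:
apply_moves(series=[{"dx": 0, "dy": 0, "dz": 0, "turn": 0, "jaw": 1}, {"dx": 0, "dy": 0, "dz": 0, "turn": -0.12, "jaw": 1}, {"dx": 0, "dy": 0, "dz": 0, "turn": -0.24, "jaw": 1}, {"dx": 0, "dy": 0, "dz": 0, "turn": -0.36, "jaw": 1}, {"dx": 0, "dy": 0, "dz": 0, "turn": -0.48, "jaw": 1}])

```text
time: 23.5
tool_pos: [0.5527, 0.2354, 0.0891]
tool_rot: [0.001, 0.966, -0.257, 0.001]
contact_force: [-1.9, -4.7, 2.6]
gripper_width: 0.125
grasp_force: 61.5
```

Request:
apply_moves(series=[{"dx": 0, "dy": 0, "dz": 0, "turn": -0.12, "jaw": 1}, {"dx": 0, "dy": 0, "dz": 0, "turn": -0.24, "jaw": 1}, {"dx": 0, "dy": 0, "dz": 0, "turn": -0.36, "jaw": 1}, {"dx": 0, "dy": 0, "dz": 0, "turn": -0.48, "jaw": 1}, {"dx": 0, "dy": 0, "dz": 0, "turn": -0.57, "jaw": 1}])

```text
time: 23.92
tool_pos: [0.5529, 0.2366, 0.0891]
tool_rot: [0.0, 1.0, 0.025, 0.001]
contact_force: [0.9, -1.6, 0.9]
gripper_width: 0.12
grasp_force: 61.3
```

Request:
apply_moves(series=[{"dx": 0, "dy": 0, "dz": 0, "turn": 0, "jaw": 1}, {"dx": 0, "dy": 0, "dz": 0, "turn": 0, "jaw": 0.5}, {"dx": 0, "dy": 0, "dz": 0, "turn": 0, "jaw": 0.3}, {"dx": 0, "dy": 0, "dz": 0, "turn": 0, "jaw": 0.3}, {"dx": 0, "dy": 0, "dz": 0, "turn": 0, "jaw": 0.3}])

```text
time: 24.33
tool_pos: [0.5519, 0.237, 0.0883]
tool_rot: [-0.0, 1.0, 0.022, -0.0]
contact_force: [1.1, 0.0, 0.0]
gripper_width: 0.677
grasp_force: 0.0
```

Request:
apply_moves(series=[{"dx": 0, "dy": 0, "dz": -20, "turn": 0, "jaw": 0.3}, {"dx": 0, "dy": 0, "dz": -50, "turn": 0, "jaw": 0.3}, {"dx": -42, "dy": 0, "dz": -80, "turn": 0, "jaw": 0.3}, {"dx": -42, "dy": 0, "dz": -80, "turn": 0, "jaw": 0.3}, {"dx": -42, "dy": 0, "dz": -80, "turn": 0, "jaw": 0.3}])

```text
time: 24.75
tool_pos: [0.5103, 0.2357, 0.1712]
tool_rot: [-0.001, 1.0, 0.022, 0.002]
contact_force: [0.7, 0.8, 0.1]
gripper_width: 0.701
grasp_force: 0.0
```

```bash
python3 - <<'E'
from fit import *
p=np.load('m.npy');s=state();print(s['time'],s['tool_pos'],s['contact_force'])
f=grab_frame('wrist');save(f,'k4');g=f['pixels'].max(2)
c=proj(f,M(p,[-.015,.195,.117]));print(c,proj(f,M(p,[-.037,.195,.117])))
for r in range(int(c[1])+8,int(c[1])+44,4):print(r,''.join('#' if x>60 else '.' for x in g[r,int(c[0])-50:int(c[0])+60]))
for x in(-.015,):
  a=proj(f,M(p,[-.015,-.07,.076]));b=proj(f,M(p,[-.049,-.07,.076]));print('pin pred',a,b)
for r in spotter.outline_of(f,'lock_pin')[:4]:print(r['conf'],r['extent'])
f=grab_frame('top')
for x,y in((-.015,-.07),(-.049,-.07)):print(proj(f,M(p,[x,y,.076])))
for r in spotter.outline_of(f,'lock_pin')[:4]:print(r['conf'],r['extent'])
E
```

```text
24.75 [0.51030446 0.23570098 0.17122659] [0.66796028 0.77549461 0.11677966]
[324.68105847 193.83302573] [325.24493679 227.66109421]
201 #####################...........................................................##############################
205 #######################.......................................................################################
209 ###########################.....................######.....................###################################
213 ###############################.................######................########################################
217 ######################################..........######.........###############################################
221 ##########################################......######......##################################################
225 ##########################################......######......##################################################
229 ##############################################################################################################
233 ##############################################################################################################
pin pred [683.34664917 177.77574584] [670.00436675 222.45331741]
[324.4522392  228.26559874]
[325.49826754 241.23932867]
0.79 [391.7, 224.3, 411.8, 253.1]
0.69 [319.4, 210.5, 326.7, 244.2]
```

```bash
python3 -c "
from plant import ticket
print(ticket.job_done())"
```

```text
the job is handed in; nothing more can be done
None
```

The keeper arm is down on its stop, the long pin is home in the fork, and the start knob was turned to its stop and is back at rest; I handed the job in at about 25 s, and no verdict was returned.

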